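# Size the stone bangles and set up the tilting display

## Robot

A 6-joint arm with a two-finger parallel gripper is mounted at the origin on the work surface; the furniture and walls round the work are solid. World frame = base frame: x ahead of the robot, y to its left, z up, the work surface at z = 0. Lengths are in m, angles in degrees, forces in N, time in s.
With the tool pointing down it reaches from about 0.4 to 0.825 m from the base axis. Payload 7 kg.
Tool frame: the origin (TCP) lies midway between the tips of the shut fingers; the grasp point (between the pads) lies 19 mm behind it (ctrl.hold_point_z is the distance from the TCP to the grasp point, in m); z points along the fingers, y is the line along which they close (so a half turn about z gives the same grasp; the last joint's range is limited). The gripper opens to 88 mm and grips with 3 to 60 N. Pads are 19 mm wide; open, the fingers measure 130 mm over their backs; the gripper's body (78 mm by 193 mm) begins 47 mm behind the grasp point.
Start: joints at [88.299, 20.546, 0.682, 0, -70.136, -16.507], TCP at [0.211, 0.641, 0.227] pointing down, gripper open.
Joint ranges: [-176.03, 176.03], [-82.01, 121.73], [-58.28, 71.71], [-173.87, 95.51], [-174.79, -0.11], [-173.66, 173.66]. Speed limits (degrees/s): [136.94, 136.94, 172.46, 180, 180, 180].

## Interface

Orientations are given as [roll, pitch, yaw] about the fixed x, y, z axes, in that order (R = Rz(yaw) Ry(pitch) Rx(roll)).
In Python, from plant import ctrl gives the robot as it stands.
- The arm moves only by the tool apply_moves, never from a script. Its argument "deltas" is a list of rows, each an object with "fingers": the finger opening in mm, from 0 to 87.6; "delta_pos": the shift along the tool's x, y, z in mm, a list of three; "angular": the turn, a rotation vector about the tool's x, y, z in degrees, a list of three. A call has 1 to 10 rows; each row is the pose to reach, as a shift and turn from the pose commanded when the call began, along the tool's axes at that moment; what a row does not reach only later rows make up. A row lasts 1/10 s, in which the tool goes at most 50 mm and 8.59 degrees, less where a joint would pass 70% of its speed; a pose out of reach is approached as far as the arm can. A call with a gripper value outside its range is refused whole. The fingers move at their own pace and stop on an object; the grip force is fixed at half the most. Time passes only in rows, so rows that repeat a pose let the fingers close. It gives the time, the measured TCP pose, the force, the opening and the grip force at its end, in the units of the state.
- ctrl.get_obs(): the state, without advancing time (a new reading comes with each control period).
- ctrl.snapshot(name): name is "side" or "top" or "wrist"; returns the picture (384x512x3 uint8, red, green, blue); there is no depth.
- ctrl.camera_params(name): a dict with "fx", "fy", "cx", "cy" (pixels), "dist_coeffs" ([k1, k2, p1, p2, k3] as OpenCV has them; the pictures are not rectified), "cam_to_world" (4x4, takes a point from camera to world coordinates); the wrist camera has in their place "mount" (4x4, takes a point from camera to tool coordinates, whose origin is the TCP and whose axes are the flange's). Camera axes: x right, y up, looking along -z (the intrinsics and any distortion apply to the point x, -y, -z); pixel columns grow to the right and rows downward; lengths in m; the calibration is good to about 2 mm. A picture is of the moment at which its call begins: read the wrist's pose just before it. camera_params takes no time and is no camera call.
- ctrl.close_job(): hands the job in; it is judged then, once.
The state is a dict: "clock": time; "joint_pos": joint angles; "qvel": joint speeds; "tau": joint torques, N m; "tool_pos": TCP position; "orientation": TCP orientation; "force": force on the tool from outside, world axes, zero at the start; "moment": the same for the moment, N m; "opening": finger opening in m; "gripper_force": force on a finger pad.
Only numpy, scipy, OpenCV 4.12 (cv2) and the standard library are available. Lean on these libraries where they do the work, as an engineer would, in place of code of your own. Each camera call takes 0.05 s, during which the arm holds its last target. There are 200 camera calls.

## Task

Lay the tilting bangle display down flat, then take the bangles that are on the table one after the other: slide each down the stepped mandrel until it stops, and lay it straight away flat in the display pocket whose studs match the rings marked on that step (one, two or three), or in the small wooden tray if it is so wide that it slides past all the marked steps to the foot. When every bangle is put away, raise the display to 30 degrees, let go and make sure that it stays there with the bangles in their pockets; leave the other things on the table alone.

Things in the scene. Friction and masses are not known exactly. Their poses are not given: they have to be found in the camera images.
- board (a joint): tilt of the display's board against its base, rad: 0 lying flat (a stop), grows as the far edge rises, 0.524 = 30 degrees, most 1.15. Hinge with stiff friction (0.65 N m): the board stays wherever it is left; at its bar it takes about 8 N to raise and 4 N to lower
- hinge (a point): middle of the display's hinge axis, 32 mm above the table, at the display's near edge. Fixed axes: x level from the hinge to the display's far side, y left along the hinge, z up (the display stands turned by a few degrees)
- display: the display's dark wooden base, 98 x 224 x 10 mm (260 mm over the hinge knobs), fixed; origin: centre of its underside, axes as the hinge's. On its right stands a curved metal scale about the hinge, radius 85 mm, with ticks at 0, 15, 30, 45 and 60 degrees (the 30 one longer, with a ball end); a pin on the board's right edge moves along it
- bar (a point): middle of the board's steel handle bar (round, 10 mm thick, 100 mm long along its y) behind the board's far edge, 126 mm from the hinge axis along the board and 6 mm off it, with a gap of 31 mm to the board's edge. Axes turn with the board: x away from the hinge, z out of its upper face. 38 mm above the table when flat
- pocket1 (a point): floor centre of the left pocket (one stud on its near wall) of the display's dark wooden board (82 x 226 mm), for bangles that stop on the one-ring step. Three lined pockets side by side, each 74 (x) by 70 mm (y), walls 7 mm high and 4 mm thick, floor 40 mm above the table when flat. Axes turn with the board, z out of the floor
- pocket2 (a point): the same for the middle pocket (two studs), for the two-ring step; 74 mm to the right of pocket1
- pocket3 (a point): the same for the right pocket (three studs), for the three-ring step; 74 mm to the right of pocket2
- mandrel: stepped bangle mandrel, an upright aluminium spindle 70 mm high on a black foot disc (84 mm wide, 8 mm thick), fixed; origin: centre of its underside, z up the spindle. Above the top step a plain pilot 36.5 mm thick with rounded top, 58 to 70 mm above the table. Each step's upper edge is bevelled, so bangles centre themselves
- step1 (a point): mandrel axis where the underside of a bangle stops on the top step (41.5 mm thick, 46 to 58 mm above the table, one dark ring marked round it): 57 mm above the table
- step2 (a point): the same for the middle step (46.5 mm thick, 34 to 46 mm, two rings): 45 mm above the table
- step3 (a point): the same for the lowest marked step (51.5 mm thick, 22 to 34 mm, three rings): 33 mm above the table
- foot (a point): the same for the unmarked foot of the spindle (57 mm thick, 8 to 22 mm): 21 mm above the table
- stock_tray_in (a point): centre of the inner floor of the small square tray of light wood (92 x 92 mm outside, 14 mm high, walls 5 mm thick, inner floor 5 mm above the table), fixed; for bangles that slide down to the foot
- cash_box: closed green steel cash box, fixed, 157 x 208 mm and 83 mm high, origin at the centre of its underside, long side along its y; keep clear
- bangle_a: polished white stone bangle, a plain ring 62 mm across outside and 16 mm high, lying flat; its bore is one of four sizes (39, 44, 49 or 54 mm), not told by its name; about 70 g. Origin: centre of its underside, z along its axis. May be absent (None)
- bangle_b: polished white stone bangle, a plain ring 62 mm across outside and 16 mm high, lying flat; its bore is one of four sizes (39, 44, 49 or 54 mm), not told by its name; about 70 g. Origin: centre of its underside, z along its axis. May be absent (None)
- bangle_c: polished white stone bangle, a plain ring 62 mm across outside and 16 mm high, lying flat; its bore is one of four sizes (39, 44, 49 or 54 mm), not told by its name; about 70 g. Origin: centre of its underside, z along its axis. May be absent (None)
- bangle_d: polished white stone bangle, a plain ring 62 mm across outside and 16 mm high, lying flat; its bore is one of four sizes (39, 44, 49 or 54 mm), not told by its name; about 70 g. Origin: centre of its underside, z along its axis. May be absent (None)
- gem_jar0: small round gem jar, 33 mm wide and 22 mm high, bystander; origin at the centre of its underside
- gem_jar1: small round gem jar, 33 mm wide and 22 mm high, bystander; origin at the centre of its underside
- palm_stone0: polished pebble, about 48 x 35 x 24 mm, bystander; origin at the centre of its underside
- torch: black pocket torch, 113 mm long, bystander; origin at the centre of its underside

How it is judged (in metres and radians):
On the way, in this order (a step that is already met when the one before it is completed fails the run):
1. the empty display is laid down flat (value of joint board below 0.05 rad), for 0.2 s.
2. a bangle is down on the mandrel step that stops it (((horizontal distance between bangle_a and mandrel below 0.005 m and angle between bangle_a's own z axis and vertical below 0.12 rad and z of bangle_a in the frame of mandrel between 0.0528 and 0.0608 m) or (horizontal distance between bangle_b and mandrel below 0.005 m and angle between bangle_b's own z axis and vertical below 0.12 rad and z of bangle_b in the frame of mandrel between 0.0408 and 0.0488 m) or (horizontal distance between bangle_c and mandrel below 0.005 m and angle between bangle_c's own z axis and vertical below 0.12 rad and z of bangle_c in the frame of mandrel between 0.0288 and 0.0368 m) or (horizontal distance between bangle_d and mandrel below 0.005 m and angle between bangle_d's own z axis and vertical below 0.12 rad and z of bangle_d in the frame of mandrel between 0.0168 and 0.0248 m))), for 0.2 s.
3. a bangle lies in its own place while the next one is down on its step of the mandrel (((x of bangle_a in the frame of pocket1 between -0.01 and 0.01 m and y of bangle_a in the frame of pocket1 between -0.01 and 0.01 m and z of bangle_a in the frame of pocket1 between -0.004 and 0.004 m and angle between the z axis of bangle_a and the z axis of pocket1, either way round below 0.1 rad) or (x of bangle_b in the frame of pocket2 between -0.01 and 0.01 m and y of bangle_b in the frame of pocket2 between -0.01 and 0.01 m and z of bangle_b in the frame of pocket2 between -0.004 and 0.004 m and angle between the z axis of bangle_b and the z axis of pocket2, either way round below 0.1 rad) or (x of bangle_c in the frame of pocket3 between -0.01 and 0.01 m and y of bangle_c in the frame of pocket3 between -0.01 and 0.01 m and z of bangle_c in the frame of pocket3 between -0.004 and 0.004 m and angle between the z axis of bangle_c and the z axis of pocket3, either way round below 0.1 rad) or (x of bangle_d in the frame of stock_tray_in between -0.014 and 0.014 m and y of bangle_d in the frame of stock_tray_in between -0.014 and 0.014 m and z of bangle_d in the frame of stock_tray_in between -0.004 and 0.004 m and angle between the z axis of bangle_d and the z axis of stock_tray_in, either way round below 0.1 rad)) and ((horizontal distance between bangle_a and mandrel below 0.005 m and angle between bangle_a's own z axis and vertical below 0.12 rad and z of bangle_a in the frame of mandrel between 0.0528 and 0.0608 m) or (horizontal distance between bangle_b and mandrel below 0.005 m and angle between bangle_b's own z axis and vertical below 0.12 rad and z of bangle_b in the frame of mandrel between 0.0408 and 0.0488 m) or (horizontal distance between bangle_c and mandrel below 0.005 m and angle between bangle_c's own z axis and vertical below 0.12 rad and z of bangle_c in the frame of mandrel between 0.0288 and 0.0368 m) or (horizontal distance between bangle_d and mandrel below 0.005 m and angle between bangle_d's own z axis and vertical below 0.12 rad and z of bangle_d in the frame of mandrel between 0.0168 and 0.0248 m))), for 0.2 s.
4. every bangle lies flat in its own pocket or in the tray, with the display still flat (x of bangle_a in the frame of pocket1 between -0.01 and 0.01 m and y of bangle_a in the frame of pocket1 between -0.01 and 0.01 m and z of bangle_a in the frame of pocket1 between -0.004 and 0.004 m and angle between the z axis of bangle_a and the z axis of pocket1, either way round below 0.1 rad and x of bangle_b in the frame of pocket2 between -0.01 and 0.01 m and y of bangle_b in the frame of pocket2 between -0.01 and 0.01 m and z of bangle_b in the frame of pocket2 between -0.004 and 0.004 m and angle between the z axis of bangle_b and the z axis of pocket2, either way round below 0.1 rad and x of bangle_c in the frame of pocket3 between -0.01 and 0.01 m and y of bangle_c in the frame of pocket3 between -0.01 and 0.01 m and z of bangle_c in the frame of pocket3 between -0.004 and 0.004 m and angle between the z axis of bangle_c and the z axis of pocket3, either way round below 0.1 rad and x of bangle_d in the frame of stock_tray_in between -0.014 and 0.014 m and y of bangle_d in the frame of stock_tray_in between -0.014 and 0.014 m and z of bangle_d in the frame of stock_tray_in between -0.004 and 0.004 m and angle between the z axis of bangle_d and the z axis of stock_tray_in, either way round below 0.1 rad and value of joint board below 0.06 rad), for 0.2 s.
At the end, for the whole second after the job is handed in: The display stands still at 30 degrees (within 4). Every bangle lies flat and at rest in its own place, within 10 mm of its pocket's centre each way (14 mm in the tray): one ring left, two middle, three right, foot size in the wooden tray (x of bangle_a in the frame of pocket1 between -0.01 and 0.01 m and y of bangle_a in the frame of pocket1 between -0.01 and 0.01 m and z of bangle_a in the frame of pocket1 between -0.004 and 0.004 m and angle between the z axis of bangle_a and the z axis of pocket1, either way round below 0.1 rad and x of bangle_b in the frame of pocket2 between -0.01 and 0.01 m and y of bangle_b in the frame of pocket2 between -0.01 and 0.01 m and z of bangle_b in the frame of pocket2 between -0.004 and 0.004 m and angle between the z axis of bangle_b and the z axis of pocket2, either way round below 0.1 rad and x of bangle_c in the frame of pocket3 between -0.01 and 0.01 m and y of bangle_c in the frame of pocket3 between -0.01 and 0.01 m and z of bangle_c in the frame of pocket3 between -0.004 and 0.004 m and angle between the z axis of bangle_c and the z axis of pocket3, either way round below 0.1 rad and x of bangle_d in the frame of stock_tray_in between -0.014 and 0.014 m and y of bangle_d in the frame of stock_tray_in between -0.014 and 0.014 m and z of bangle_d in the frame of stock_tray_in between -0.004 and 0.004 m and angle between the z axis of bangle_d and the z axis of stock_tray_in, either way round below 0.1 rad and value of joint board between 0.454 and 0.594 rad and velocity of joint board between -0.02 and 0.02 rad/s and linear speed of each of bangle_a, bangle_b, bangle_c, bangle_d below 0.02 m/s); the robot touches nothing.
It fails at once if something else on the table is pushed more than 4 cm from its place (distance of any of gem_jar0, gem_jar1, palm_stone0, torch from where it was at the start of the episode above 0.04 m).
Of bangle_a, bangle_b, bangle_c, bangle_d only 2 to 4 are there at a start; the rules pass over those that are not, and their reading is None.
At some moment in a run one of bangle_a, bangle_b, bangle_c, bangle_d may be knocked a few centimetres aside while the robot is not near it.
Once in a run the grip may slacken for a moment while it holds something.
It also fails if it takes over 210 s, if anything falls off the work surface, if the arm or the gripper's body presses on something with over 40 N, if the wrist force passes 120 N, or if a joint passes its speed limit or range.

## Working session

There is one attempt and no reset: what is moved stays moved. The work goes in short steps, Python scripts to look and compute and a tool call to move; the robot and the scene stay as the last step left them, time stands still between calls to the robot, and variables do not carry over. Pictures are saved under pics/ and viewed, at most 14 in all, crops included, and the job is handed in when it is done.

Besides the shell and the picture viewer there is one more tool, called after "Call:" as name([rows], argument=value, ...), one row to a line, values as JSON. apply_moves: Moves the arm, as the interface text tells. Its arguments: {"type":"object","properties":{"deltas":{"type":"array"}},"required":["deltas"]}

```bash
mkdir -p pics
cat > h.py <<'E'
import numpy as np, cv2
from scipy.spatial.transform import Rotation as R
from plant import ctrl
def snap(n,f):
    im=ctrl.snapshot(n); cv2.imwrite('pics/'+f,im[:,:,::-1]); return im
def cam(n,obs=None):
    p=ctrl.camera_params(n)
    K=np.array([[p['fx'],0,p['cx']],[0,p['fy'],p['cy']],[0,0,1]]); D=np.array(p['dist_coeffs'],float)
    if n=='wrist':
        o=obs or ctrl.get_obs(); T=np.eye(4); T[:3,:3]=R.from_euler('xyz',o['orientation'],degrees=True).as_matrix(); T[:3,3]=o['tool_pos']
        M=T@np.array(p['mount'])
    else: M=np.array(p['cam_to_world'])
    return K,D,M
def unproj(n,px,z,obs=None):
    K,D,M=cam(n,obs); px=np.array(px,float).reshape(-1,1,2)
    u=cv2.undistortPoints(px,K,D).reshape(-1,2)
    d=np.c_[u[:,0],-u[:,1],-np.ones(len(u))]@M[:3,:3].T
    o=M[:3,3]; z=np.broadcast_to(z,(len(u),))
    return o+d*((z-o[2])/d[:,2])[:,None]
def proj(n,P,obs=None):
    K,D,M=cam(n,obs); P=(np.array(P,float).reshape(-1,3)-M[:3,3])@M[:3,:3]
    return cv2.projectPoints(P*[1,-1,-1],np.zeros(3),np.zeros(3),K,D)[0].reshape(-1,2)
def tooldelta(target):
    o=ctrl.get_obs(); Rm=R.from_euler('xyz',o['orientation'],degrees=True)
    return Rm.inv().apply(np.array(target)-o['tool_pos'])*1000
E
python3 - <<'E'
from h import *
print(ctrl.get_obs(), ctrl.hold_point_z)
for n in('top','side'):
    im=snap(n,n+'0.png'); im2=cv2.resize(im,(800,600),interpolation=cv2.INTER_CUBIC);cv2.imwrite(f'pics/{n}0b.png',im2[:,:,::-1])
    print(n,cam(n))
print(ctrl.camera_params('wrist'))
E
```

```text
{'clock': 0.0, 'joint_pos': array([ 8.82973684e+01,  2.05921837e+01,  6.33383093e-01, -2.10664027e-02,
       -7.01343375e+01, -1.65066813e+01]), 'qvel': array([ 0.04397908, -0.04282472,  0.05087259, -0.04768844, -0.10256596,
       -0.0681082 ]), 'tau': array([-9.65349027e-04, -5.82712734e+01,  2.93055135e+01,  6.99697718e+00,
        6.87709486e-03, -1.58548964e-04]), 'tool_pos': array([0.21079972, 0.64072749, 0.22560828]), 'orientation': array([ 1.79905073e+02, -7.47836577e-03, -1.82164815e+01]), 'force': array([-0.06399957, -0.26227665,  0.44582803]), 'moment': array([-0.04577428, -0.02756122, -0.0098969 ]), 'gripper_force': 0.0, 'opening': 0.08796941580148908} 0.0188
top (array([[419.45784384,   0.        , 256.74658313],
       [  0.        , 419.45784384, 192.94148481],
       [  0.        ,   0.        ,   1.        ]]), array([-0.09334121,  0.        ,  0.        ,  0.        ,  0.        ]), array([[-0.01912527,  0.99732792, -0.07050709,  0.43135834],
       [-0.99967072, -0.02028154, -0.01572003, -0.02741161],
       [-0.01710802,  0.07018323,  0.9973874 ,  1.181664  ],
  
[... 380 characters left out ...]
.63506569, -0.73463803, -0.70219017],
       [-0.01723159,  0.75362479,  0.65707895,  0.68424955],
       [ 0.        ,  0.        ,  0.        ,  1.        ]]))
{'fx': 278.95976347668807, 'fy': 278.95976347668807, 'cx': 254.1871219046384, 'cy': 186.32573006022628, 'dist_coeffs': array([-0.0375365,  0.       ,  0.       ,  0.       ,  0.       ]), 'mount': array([[ 1.24576795e-03,  9.54171137e-01,  2.99258899e-01,
         8.20613156e-02],
       [ 9.99998632e-01, -8.63173741e-04, -1.41065404e-03,
        -2.24914378e-04],
       [-1.08769294e-03,  2.99260247e-01, -9.54170908e-01,
        -1.59412634e-01],
       [ 0.00000000e+00,  0.00000000e+00,  0.00000000e+00,
         1.00000000e+00]])}
```

View pics/top0b.png

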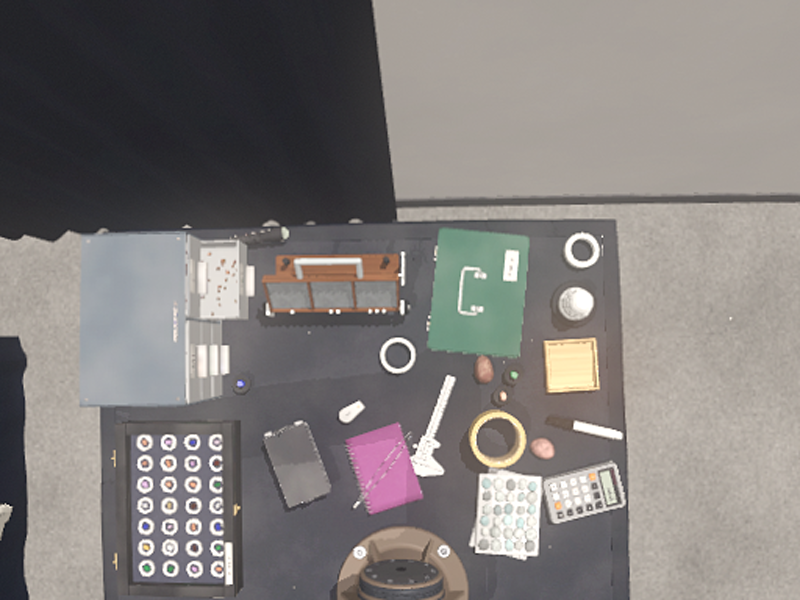

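View pics/side0b.png

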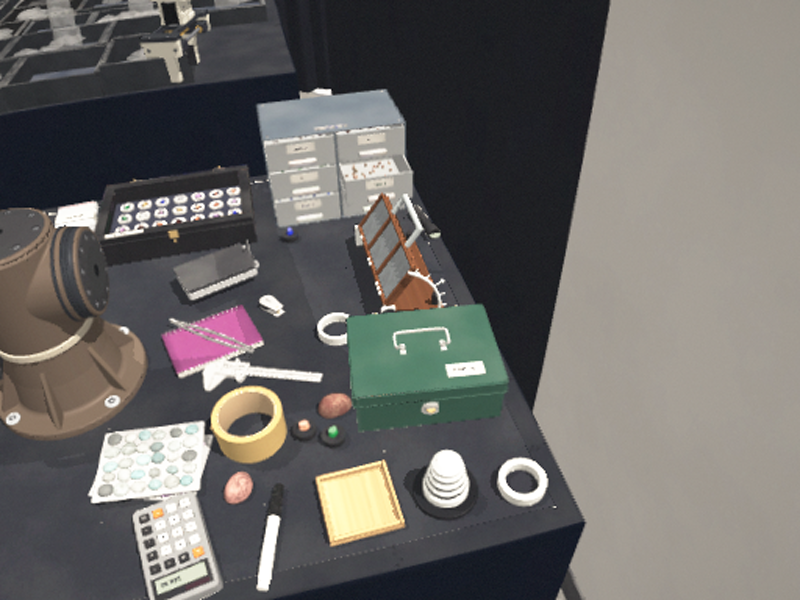

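The top view shows bangles at about (398,355) and (582,250), mandrel tip at (576,300), tray at (571,365), and the tilted display with its bar at (330,267), all in 800x600 scale. Next I enlarge these.

Run:
```python
from h import *
im=cv2.imread('pics/top0.png')
a=cv2.resize(im[145:245,160:280],None,fx=5,fy=5,interpolation=cv2.INTER_CUBIC)   #600x500
b=cv2.resize(im[140:260,340:400],None,fx=3.3,fy=3.3,interpolation=cv2.INTER_CUBIC)
print(a.shape,b.shape)
c=np.zeros((500,800,3),np.uint8); c[:500,:600]=a; c[:396,600:798]=b
cv2.imwrite('pics/crop1.png',c)
s=lambda q:np.array(q)/1.5625
for n,p,z in [('bangA',(398,355),.016),('bangB',(582,250),.016),('mandrel tip',(575,301),.07),('mfoot',(575,305),.008),('tray',(571.5,365),.014),('jar',(513,375),.02),('jar',(501,396),.02),('stone',(485,370),.01),('box corners',(437,230),.083),('box',(528,240),.083),('box',(519,355),.083),('box',(429,347),.083)]:
    print(n,unproj('top',s(p),z).round(4))
```

```text
(500, 600, 3) (396, 198, 3)
bangA [[ 0.4187 -0.0016  0.016 ]]
bangB [[ 0.5999 -0.3361  0.016 ]]
mandrel tip [[ 0.5047 -0.3061  0.07  ]]
mfoot [[ 0.5016 -0.3214  0.008 ]]
tray [[ 0.3945 -0.3099  0.014 ]]
jar [[ 0.3794 -0.204   0.02  ]]
jar [[ 0.343  -0.1818  0.02  ]]
stone [[ 0.3889 -0.1558  0.01  ]]
box corners [[ 0.6292 -0.0731  0.083 ]]
box [[ 0.609  -0.2269  0.083 ]]
box [[ 0.4153 -0.2054  0.083 ]]
box [[ 0.4318 -0.0552  0.083 ]]
```

View pics/crop1.png

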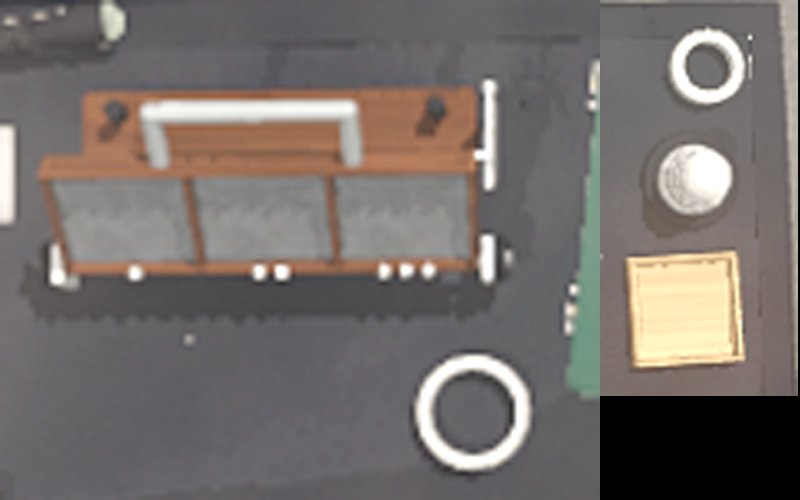

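The crop shows studs at crop x 135 / 271 / 406, row 270, and bar ends at (142,108) and (357,106). Left-to-right pocket order is one, two, three studs. The bangle bores look small next to the 62 mm outer diameter.

```bash
cat >> h.py <<'E'
def disp(q,P):  # q hx,hy,yaw,theta ; P in board coords rel hinge (x,y,z)
    return R.from_euler('ZY',[q[2],-q[3]]).apply(np.array(P,float))+[q[0],q[1],.032]
E
python3 - <<'E'
from h import *
from scipy.optimize import least_squares
C=lambda p:np.array([160,145])+(np.array(p)+.5)/5-.5
px=C([(135,271),(271,271),(406,270),(142,108),(357,106),(63,272),(478,266)])
P=[(8,74,12),(8,0,12),(8,-74,12),(126,50,6),(126,-50,6),(8,113,12),(8,-113,12)]
P=np.array(P)/1000
f=lambda q:(proj('top',disp(q,P))-px).ravel()
r=least_squares(f,[.5,.1,0,.9]);q=r.x
print(q,np.degrees(q[2:]),f(q).reshape(-1,2).round(1))
print('bar now',disp(q,[.126,0,.006]),'bar flat',disp([*q[:3],0],[.126,0,.006]))
for n in 'top','side':print(n,proj(n,disp(q,[[.126,.05,.006],[.126,-.05,.006]]))*1.5625)
B=lambda p:np.array([340,140])+(np.array(p)+.5)/3.3-.5
print(unproj('top',B((708,66))-[600/3.3,0],.016),unproj('top',B((706-600,180)),.07),unproj('top',B((686-600,310)),.014))
print(unproj('top',C((472,411)),.016))
E
```

```text
[ 0.50327241  0.10795662 -0.01012885  0.91183241] [-0.5803402  52.24414887] [[ 0.   0. ]
 [-0.1 -0.2]
 [ 0.  -0.3]
 [ 1.7  0.1]
 [-1.8  0. ]
 [ 0.3 -0. ]
 [-0.   0.4]]
bar now [0.57567448 0.10722324 0.1352928 ] bar flat [0.62926594 0.1066804  0.038     ]
top [[296.37085003 259.8760818 ]
 [358.05513647 259.0966975 ]]
side [[405.07329832 196.45844568]
 [420.06211074 228.78543732]]
[[ 0.6009313  -0.33580917  0.016     ]] [[ 0.50036383 -0.31612947  0.07      ]] [[ 0.39448142 -0.30973999  0.014     ]]
[[4.19827746e-01 3.75227287e-04 1.60000000e-02]]
```

```bash
cat >> h.py <<'E'
def go(pos,yaw,tilt=0):  # tilt: body leans toward -x world by tilt deg
    o=ctrl.get_obs(); R0=R.from_euler('xyz',o['orientation'],degrees=True)
    Rt=R.from_euler('xyz',[0,-tilt,0],degrees=True)*R.from_euler('xyz',[180,0,yaw],degrees=True)
    return R0.inv().apply(np.array(pos)-o['tool_pos']).__mul__(1000).round(1),(R0.inv()*Rt).as_rotvec(degrees=True).round(2)
E
python3 -c "
from h import *
print(go([.50,.107,.34],-90.6))
print(go([.21,.641,.34],-18.2))"
```

```text
(array([ 441.6,  416.8, -113.6]), array([ 7.000e-02, -6.000e-02,  7.239e+01]))
(array([  -0.8,    0.2, -114.3]), array([ 0.09, -0.01, -0.01]))
```

Call:
apply_moves([
  {"fingers": 0, "delta_pos": [0, 0, -50], "angular": [0, 0, 0]},
  {"fingers": 0, "delta_pos": [0, 0, -100], "angular": [0, 0, 0]},
  {"fingers": 0, "delta_pos": [20, 20, -130], "angular": [0, 0, 8]},
  {"fingers": 0, "delta_pos": [442, 417, -114], "angular": [0, 0, 72.4]},
  {"fingers": 0, "delta_pos": [442, 417, -114], "angular": [0, 0, 72.4]},
  {"fingers": 0, "delta_pos": [442, 417, -114], "angular": [0, 0, 72.4]},
  {"fingers": 0, "delta_pos": [442, 417, -114], "angular": [0, 0, 72.4]},
  {"fingers": 0, "delta_pos": [442, 417, -114], "angular": [0, 0, 72.4]},
  {"fingers": 0, "delta_pos": [442, 417, -114], "angular": [0, 0, 72.4]},
  {"fingers": 0, "delta_pos": [442, 417, -114], "angular": [0, 0, 72.4]},
])

```text
clock: 1.1
tool_pos: [0.3911, 0.3066, 0.3468]
orientation: [180.0, 0.0, -86.7]
force: [0.6, 0.5, 1.2]
opening: 0.013
gripper_force: 0.0
```

```bash
python3 -c "
from h import *
print(go([.50,.107,.34],-90.6))
print(go([.50,.107,.24],-90.6,40))"
```

```text
(array([205.5, -97.2,   6.8]), array([0.  , 0.01, 3.9 ]))
(array([205.5, -97.2, 106.8]), array([40.  ,  0.95,  3.74]))
```

```bash
python3 -c "
from h import *
print(go([.535,.107,.19],-90.6,45))"
```

```text
(array([ 207.5, -132.1,  156.8]), array([45.  ,  1.07,  3.7 ]))
```

Call:
apply_moves([
  {"fingers": 0, "delta_pos": [50, -20, 0], "angular": [8, 0, 3.7]},
  {"fingers": 0, "delta_pos": [100, -50, 10], "angular": [16, 0, 3.7]},
  {"fingers": 0, "delta_pos": [150, -80, 50], "angular": [24, 0.5, 3.7]},
  {"fingers": 0, "delta_pos": [190, -110, 90], "angular": [32, 0.8, 3.7]},
  {"fingers": 0, "delta_pos": [207, -125, 125], "angular": [40, 1, 3.7]},
  {"fingers": 0, "delta_pos": [207, -132, 157], "angular": [45, 1, 3.7]},
  {"fingers": 0, "delta_pos": [207, -132, 157], "angular": [45, 1, 3.7]},
  {"fingers": 0, "delta_pos": [207, -132, 157], "angular": [45, 1, 3.7]},
])

```text
clock: 1.9
tool_pos: [0.5849, 0.1428, 0.2926]
orientation: [-136.7, 0.1, -90.7]
force: [2.2, 1.5, 2.1]
opening: 0.0003
gripper_force: 0.0
```

Run:
```python
from h import *
print(ctrl.get_obs()['tool_pos'],ctrl.get_obs()['orientation'])
a=snap('side','s1.png');b=snap('wrist','w1.png')
c=np.hstack([cv2.resize(a[80:230,150:350],(400,300)),cv2.resize(b,(400,300))])
cv2.imwrite('pics/c2.png',c[:,:,::-1])
```

```text
[0.58486782 0.14275821 0.29261034] [-1.36674453e+02  8.69047401e-02 -9.07080955e+01]
```

View pics/c2.png

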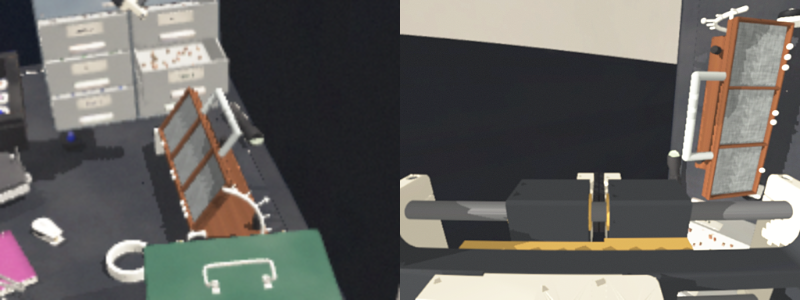

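The side crop shows the display clearly, with the bar at about (228,115). In the wrist view the bar is off to the upper right, so the tool is short of its goal. I continue towards it.

```bash
python3 -c "
from h import *
print(go([.535,.107,.19],-90.6,45))"
```

```text
(array([ 32.4, 105.3,  39.2]), array([ 1.83, -0.81, -0.04]))
```

Call:
apply_moves([
  {"fingers": 0, "delta_pos": [20, 50, 10], "angular": [1.8, 0, 0]},
  {"fingers": 0, "delta_pos": [32, 105, 39], "angular": [1.8, 0, 0]},
  {"fingers": 0, "delta_pos": [32, 105, 39], "angular": [1.8, 0, 0]},
  {"fingers": 0, "delta_pos": [32, 105, 39], "angular": [1.8, 0, 0]},
  {"fingers": 0, "delta_pos": [32, 105, 39], "angular": [1.8, 0, 0]},
])

```text
clock: 2.5
tool_pos: [0.5914, 0.142, 0.2682]
orientation: [-138.0, -0.7, -91.4]
force: [0.2, -0.3, 0.4]
opening: 0.0005
gripper_force: 0.0
```

Run:
```python
from h import *
q=[.5033,.108,-.0101,0]
print(ctrl.get_obs()['tool_pos'],ctrl.get_obs()['joint_pos'])
for th,t in((56,46),(52,44),(40,38),(30,30),(20,25),(10,20),(4,17),(0,15),(-1,15)):
    q[3]=np.radians(th); b=disp(q,[.130,0,.006]); zt=np.array([np.sin(np.radians(t)),0,-np.cos(np.radians(t))])
    print(th,t,go(b-zt*.005,-90.6,t))
```

```text
[0.59136142 0.14195907 0.26823693] [  21.33916959   -6.2387307   -58.20945807   95.35300756  -15.5425819
 -112.40135035]
56 46 (array([33.7, 98.8, 75.3]), array([ 4.04, -1.49,  0.11]))
52 44 (array([33.5, 96.3, 84.1]), array([ 2.04, -1.47,  0.09]))
40 38 (array([ 33. ,  92.6, 111.1]), array([-3.96, -1.41,  0.01]))
30 30 (array([ 32.6,  93.7, 133.8]), array([-11.96,  -1.33,  -0.09]))
20 25 (array([ 32.2,  98.8, 155.9]), array([-16.96,  -1.27,  -0.15]))
10 20 (array([ 31.8, 107.8, 176.7]), array([-21.96,  -1.22,  -0.22]))
4 17 (array([ 31.6, 114.8, 188.3]), array([-24.96,  -1.18,  -0.25]))
0 15 (array([ 31.5, 120.2, 195.6]), array([-26.96,  -1.16,  -0.28]))
-1 15 (array([ 31.4, 121.6, 197.4]), array([-26.96,  -1.16,  -0.28]))
```

J3 and J4 ran to their limits: a 45° tilt puts the wrist near its singularity. A fixed 15° tilt will do, so I back out first.

Run:
```python
from h import *
print(go([.57,.12,.27],-90.6,15)); print(go([.565,.107,.2],-90.6,15))
```

```text
(array([ 22.5,  14.5, -15. ]), array([-26.96,  -1.16,  -0.28]))
(array([34.7, 64.9, 34. ]), array([-26.96,  -1.16,  -0.28]))
```

Call:
apply_moves([
  {"fingers": 0, "delta_pos": [5, 3, -5], "angular": [-8, 0, 0]},
  {"fingers": 0, "delta_pos": [10, 8, -10], "angular": [-16, -0.6, 0]},
  {"fingers": 0, "delta_pos": [22, 14, -15], "angular": [-24, -1.1, 0]},
  {"fingers": 0, "delta_pos": [22, 14, -15], "angular": [-27, -1.1, -0.3]},
  {"fingers": 0, "delta_pos": [22, 14, -15], "angular": [-27, -1.1, -0.3]},
  {"fingers": 0, "delta_pos": [22, 14, -15], "angular": [-27, -1.1, -0.3]},
  {"fingers": 0, "delta_pos": [35, 65, 34], "angular": [-27, -1.1, -0.3]},
  {"fingers": 0, "delta_pos": [35, 65, 34], "angular": [-27, -1.1, -0.3]},
  {"fingers": 0, "delta_pos": [35, 65, 34], "angular": [-27, -1.1, -0.3]},
])

```text
clock: 3.4
tool_pos: [0.563, 0.1052, 0.1961]
orientation: [-165.4, -0.0, -90.7]
force: [0.0, 0.4, -0.1]
opening: 0.0004
gripper_force: 0.0
```

Run:
```python
from h import *
q=[.5033,.108,-.0101,0]
print(ctrl.get_obs()['tool_pos'],ctrl.get_obs()['joint_pos'])
for th,t in((56,15),(52,15),(45,15),(37,15),(30,15),(22,15),(15,15),(8,15),(3,15),(0,15),(-1,15)):
    q[3]=np.radians(th); b=disp(q,[.126,0,.006]); zt=np.array([np.sin(np.radians(t)),0,-np.cos(np.radians(t))])
    print(th,t,go(b-zt*.005,-90.6,t))
```

```text
[0.56301331 0.10516844 0.19612655] [ 35.7807257    3.91689859 -31.88605052  12.69393873 -43.09386447
 -44.9488706 ]
56 15 (array([-2.2,  8.7, 50.9]), array([ 0.41, -0.2 , -0.1 ]))
52 15 (array([-2.3,  2.8, 57.5]), array([ 0.41, -0.2 , -0.1 ]))
45 15 (array([-2.3, -6.4, 69.8]), array([ 0.41, -0.2 , -0.1 ]))
37 15 (array([ -2.3, -15. ,  85.2]), array([ 0.41, -0.2 , -0.1 ]))
30 15 (array([ -2.4, -20.7,  99.5]), array([ 0.41, -0.2 , -0.1 ]))
22 15 (array([ -2.4, -25. , 116.6]), array([ 0.41, -0.2 , -0.1 ]))
15 15 (array([ -2.4, -26.7, 131.9]), array([ 0.41, -0.2 , -0.1 ]))
8 15 (array([ -2.4, -26.7, 147.3]), array([ 0.41, -0.2 , -0.1 ]))
3 15 (array([ -2.4, -25.4, 158.2]), array([ 0.41, -0.2 , -0.1 ]))
0 15 (array([ -2.4, -24.2, 164.7]), array([ 0.41, -0.2 , -0.1 ]))
-1 15 (array([ -2.4, -23.8, 166.9]), array([ 0.41, -0.2 , -0.1 ]))
```

Call:
apply_moves([
  {"fingers": 0, "delta_pos": [-2, 6, 40], "angular": [0, 0, 0]},
  {"fingers": 0, "delta_pos": [-2, 3, 57], "angular": [0, 0, 0]},
  {"fingers": 0, "delta_pos": [-2, -6, 70], "angular": [0, 0, 0]},
  {"fingers": 0, "delta_pos": [-2, -15, 85], "angular": [0, 0, 0]},
  {"fingers": 0, "delta_pos": [-2, -21, 100], "angular": [0, 0, 0]},
  {"fingers": 0, "delta_pos": [-2, -21, 100], "angular": [0, 0, 0]},
])

```text
clock: 4.0
tool_pos: [0.6121, 0.1078, 0.109]
orientation: [-165.0, 0.1, -90.6]
force: [-0.5, 0.4, 0.1]
opening: -0.0001
gripper_force: 0.0
```

Run:
```python
from h import *
a=snap('side','s2.png');b=snap('top','t2.png')
c=np.hstack([cv2.resize(a[80:230,150:350],(400,300)),cv2.resize(b[130:250,150:310],(400,300))])
cv2.imwrite('pics/c3.png',c[:,:,::-1])
```

```text
(no output)
```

View pics/c3.png

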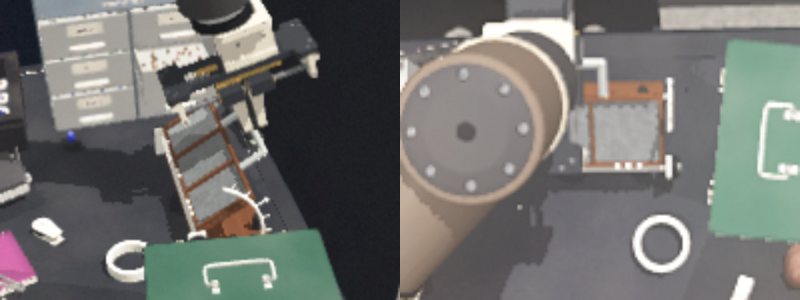

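The side crop shows the fingers pushing the bar down, with the board now near 30°. I continue to flat.

Call:
apply_moves([
  {"fingers": 0, "delta_pos": [0, -4, 17], "angular": [0, 0, 0]},
  {"fingers": 0, "delta_pos": [0, -6, 32], "angular": [0, 0, 0]},
  {"fingers": 0, "delta_pos": [0, -6, 47], "angular": [0, 0, 0]},
  {"fingers": 0, "delta_pos": [0, -5, 58], "angular": [0, 0, 0]},
  {"fingers": 0, "delta_pos": [0, -4, 65], "angular": [0, 0, 0]},
  {"fingers": 0, "delta_pos": [0, -4, 65], "angular": [0, 0, 0]},
])

```text
clock: 4.7
tool_pos: [0.6318, 0.1071, 0.0471]
orientation: [-165.0, 0.1, -90.7]
force: [-0.4, 0.1, 0.2]
opening: 0.0002
gripper_force: 0.0
```

Call:
apply_moves([
  {"fingers": 0, "delta_pos": [0, 0, 2], "angular": [0, 0, 0]},
  {"fingers": 0, "delta_pos": [0, 0, 3], "angular": [0, 0, 0]},
  {"fingers": 0, "delta_pos": [0, 0, 3], "angular": [0, 0, 0]},
])

```text
clock: 5.0
tool_pos: [0.6322, 0.1067, 0.0439]
orientation: [-165.1, 0.1, -90.7]
force: [-3.4, 2.2, 3.3]
opening: -0.0
gripper_force: 2.0
```

Call:
apply_moves([
  {"fingers": 0, "delta_pos": [0, 0, 1], "angular": [0, 0, 0]},
  {"fingers": 0, "delta_pos": [0, 0, 2], "angular": [0, 0, 0]},
  {"fingers": 0, "delta_pos": [0, 0, 2], "angular": [0, 0, 0]},
  {"fingers": 0, "delta_pos": [0, 0, 2], "angular": [0, 0, 0]},
])

```text
clock: 5.4
tool_pos: [0.6325, 0.1066, 0.0433]
orientation: [-165.0, 0.1, -90.7]
force: [-15.3, 5.0, 19.5]
opening: 0.0005
gripper_force: 11.6
```

```bash
python3 -c "
from h import *
print(go([.60,.107,.2],-90.6,0));print(go([.49,.06,.25],-90.6,0))"
```

```text
(array([  -0.3,   -9.1, -159.8]), array([-14.98,   0.09,  -0.16]))
(array([  48. ,   83.7, -236.5]), array([-14.98,   0.09,  -0.16]))
```

Call:
apply_moves([
  {"fingers": 0, "delta_pos": [0, 0, -50], "angular": [0, 0, 0]},
  {"fingers": 0, "delta_pos": [0, -5, -100], "angular": [-8, 0, 0]},
  {"fingers": 0, "delta_pos": [10, 0, -150], "angular": [-15, 0, 0]},
  {"fingers": 0, "delta_pos": [30, 40, -200], "angular": [-15, 0, 0]},
  {"fingers": 0, "delta_pos": [48, 84, -236], "angular": [-15, 0, 0]},
  {"fingers": 80, "delta_pos": [48, 84, -236], "angular": [-15, 0, 0]},
  {"fingers": 80, "delta_pos": [48, 84, -236], "angular": [-15, 0, 0]},
  {"fingers": 80, "delta_pos": [48, 84, -236], "angular": [-15, 0, 0]},
])

```text
clock: 6.2
tool_pos: [0.49, 0.0597, 0.2497]
orientation: [-179.9, 0.2, -90.8]
force: [-0.7, 0.2, 0.5]
opening: 0.0189
gripper_force: 0.0
```

Run:
```python
from h import *
import pickle
o=ctrl.get_obs(); a=snap('wrist','w3.png'); pickle.dump(o,open('w3.pkl','wb')); print(o['tool_pos'],o['joint_pos'].round(1))
cv2.imwrite('pics/c4.png',cv2.resize(a,(800,600),interpolation=cv2.INTER_CUBIC)[:,:,::-1])
q=[.5033,.108,-.0101,0]
print(proj('wrist',disp(q,np.array([[49,74,8],[49,0,8],[49,-74,8],[126,0,6],[0,0,0]])/1000),o)*1.5625, proj('wrist',[.42,0,.016],o)*1.5625)
```

```text
[0.49002619 0.05973231 0.24967345] [ 29.7   2.2 -19.5  -0.1 -68.1 -30.4]
[[333.35100245 379.03467202]
 [329.45810062 305.62899001]
 [325.26466798 223.2571968 ]
 [245.08732011 304.94530176]
 [384.27184681 302.65602537]] [[477.25219562 179.2072043 ]]
```

View pics/c4.png

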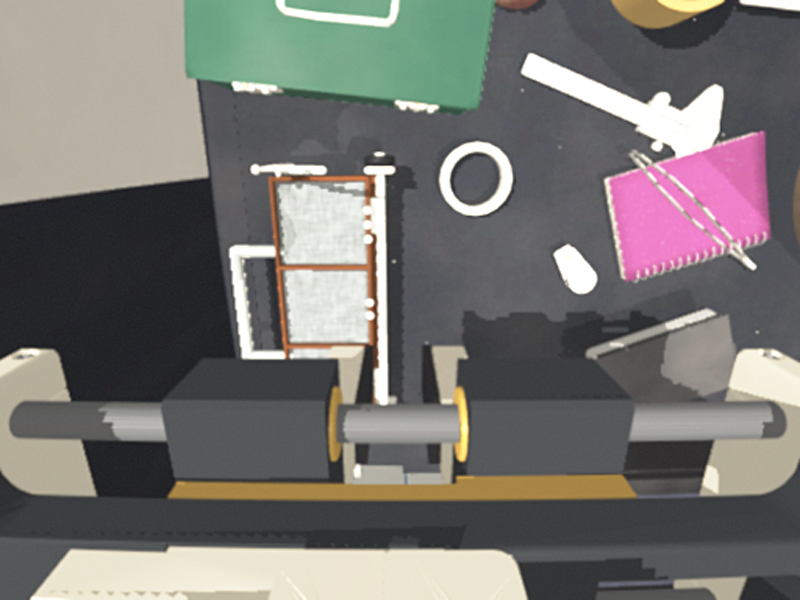

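The wrist view shows the board flat, with the right and middle pockets centred at (325,222) and (329,306) and bangle A at (476,178). All match my model's predictions within 1 px. Now I grasp this bangle.

```bash
python3 -c "
from h import *
w=unproj('wrist',np.array([[476.5,178.5]])/1.5625,.016,__import__('pickle').load(open('w3.pkl','rb')));print(w)
print(go([*w[0][:2],.06],-90.6,0),go([*w[0][:2],.009],-90.6,0))"
```

```text
[[ 0.4206849  -0.00061011  0.016     ]]
(array([ 62. ,  68.9, 188.3]), array([ 0.  ,  0.16, -0.16])) (array([ 62.2,  68.9, 239.3]), array([ 0.  ,  0.16, -0.16]))
```

Call:
apply_moves([
  {"fingers": 82, "delta_pos": [30, 35, 20], "angular": [0, 0, 0]},
  {"fingers": 82, "delta_pos": [60, 67, 45], "angular": [0, 0, 0]},
  {"fingers": 82, "delta_pos": [61, 69, 95], "angular": [0, 0, 0]},
  {"fingers": 82, "delta_pos": [61, 69, 140], "angular": [0, 0, 0]},
  {"fingers": 82, "delta_pos": [61, 69, 188], "angular": [0, 0, 0]},
  {"fingers": 82, "delta_pos": [61, 69, 215], "angular": [0, 0, 0]},
  {"fingers": 82, "delta_pos": [61, 69, 239], "angular": [0, 0, 0]},
  {"fingers": 82, "delta_pos": [61, 69, 239], "angular": [0, 0, 0]},
])

```text
clock: 7.05
tool_pos: [0.418, -0.0008, 0.0053]
orientation: [179.5, -0.1, -90.8]
force: [0.2, -0.1, 0.5]
opening: 0.0808
gripper_force: 0.0
```

Call:
apply_moves([
  {"fingers": 50, "delta_pos": [0, 0, 0], "angular": [0, 0, 0]},
  {"fingers": 50, "delta_pos": [0, 0, 0], "angular": [0, 0, 0]},
  {"fingers": 50, "delta_pos": [0, 0, 0], "angular": [0, 0, 0]},
  {"fingers": 50, "delta_pos": [0, 0, 0], "angular": [0, 0, 0]},
])

```text
clock: 7.45
tool_pos: [0.4213, 0.0008, 0.0101]
orientation: [-179.9, 0.2, -90.7]
force: [-0.7, 0.7, 2.2]
opening: 0.0595
gripper_force: 30.0
```

Call:
apply_moves([
  {"fingers": 50, "delta_pos": [0, 0, -40], "angular": [0, 0, 0]},
  {"fingers": 50, "delta_pos": [0, 0, -85], "angular": [0, 0, 0]},
  {"fingers": 50, "delta_pos": [0, 0, -130], "angular": [0, 0, 0]},
  {"fingers": 50, "delta_pos": [10, -10, -180], "angular": [0, 0, 0]},
  {"fingers": 50, "delta_pos": [50, -30, -220], "angular": [0, 0, 0]},
  {"fingers": 50, "delta_pos": [95, -50, -230], "angular": [0, 0, 0]},
  {"fingers": 50, "delta_pos": [140, -70, -230], "angular": [0, 0, 0]},
  {"fingers": 50, "delta_pos": [185, -80, -230], "angular": [0, 0, 0]},
  {"fingers": 50, "delta_pos": [200, -80, -230], "angular": [0, 0, 0]},
  {"fingers": 50, "delta_pos": [200, -80, -230], "angular": [0, 0, 0]},
])

```text
clock: 8.45
tool_pos: [0.4977, -0.2036, 0.2386]
orientation: [179.9, 0.1, -91.0]
force: [-0.6, 0.6, -0.8]
opening: 0.0596
gripper_force: 30.0
```

Run:
```python
from h import *
import pickle
o=ctrl.get_obs(); a=snap('wrist','w4.png'); pickle.dump(o,open('w4.pkl','wb')); print(o['tool_pos'],o['joint_pos'].round(1),o['opening'],o['gripper_force'])
cv2.imwrite('pics/c5.png',cv2.resize(a,(800,600),interpolation=cv2.INTER_CUBIC)[:,:,::-1])
print(proj('wrist',[[.5,-.316,.07],[.502,-.316,0],[.601,-.336,.016],[.3945,-.31,.005],np.array(o['tool_pos'])-[0,0,-.007]],o)*1.5625)
```

```text
[ 0.49774606 -0.20355964  0.23860161] [ -1.4   7.2 -15.5  -0.1 -67.4   0.5] 0.05958827608549946 29.971803452353925
[[391.94750628 108.91608159]
 [390.42752173 117.13332084]
 [267.60907723  91.94607755]
 [517.07604009 122.59189332]
 [398.67733814 373.70000379]]
```

View pics/c5.png

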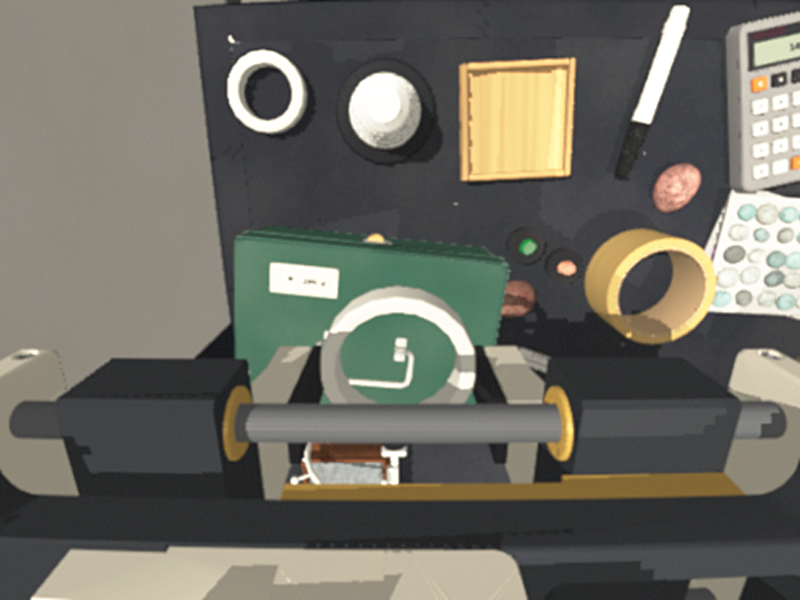

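The wrist view shows the mandrel foot disc centred near (386,111), bangle B at (267,91), and the tray at (517,120). The held ring spans x 322–475 with its top at y 288, so it sits several mm off-centre along tool x. I measure that offset now.

Run:
```python
from h import *
import pickle
o=pickle.load(open('w4.pkl','rb')); z=o['tool_pos'][2]+.0059
im=cv2.imread('pics/w4.png')
p=unproj('wrist',np.array([[398,288],[322,362],[475,352],[345,309],[455,309]])/1.5625,z,o)
from scipy.optimize import least_squares
r=least_squares(lambda c:np.hypot(p[:,0]-c[0],p[:,1]-c[1])-.031,o['tool_pos'][:2]);print('ring',r.x-o['tool_pos'][:2],r.fun*1e3)
q=unproj('wrist',np.array([[337,111],[435,111],[386,60],[386,163]])/1.5625,.008,o);print('foot',q.mean(0),np.ptp(q,0))
print('B',unproj('wrist',np.array([[267,91]])/1.5625,.016,o),'foot top cam', )
# zoom of mandrel & ring
a=cv2.resize(im[30:110,140:290],None,fx=5,fy=5,interpolation=cv2.INTER_CUBIC)
cv2.imwrite('pics/c6.png',a[:, :])
```

```text
ring [-0.00023969 -0.00328388] [ 0.33662255 -0.92171783 -1.17867056 -0.23898695  0.12754383]
foot [ 0.50552716 -0.31953928  0.008     ] [0.08181018 0.0808727  0.        ]
B [[ 0.60142915 -0.33672482  0.016     ]] foot top cam
```

View pics/c6.png

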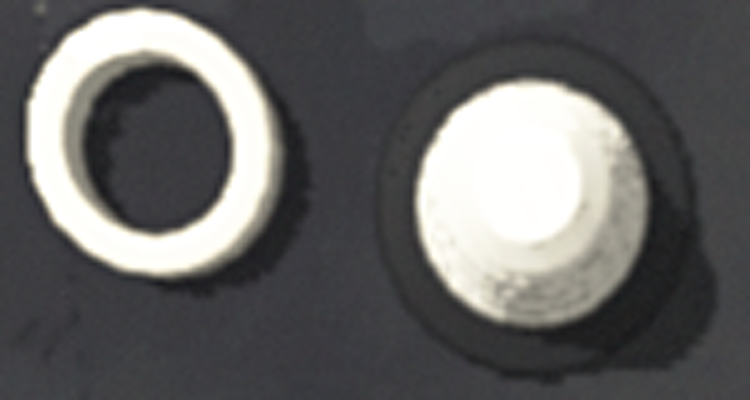

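```bash
python3 -c "
from h import *
print(go([.5047,-.3152,.095],-90.6,0))"
```

```text
(array([113.1,  -9. , 143.4]), array([ 0.06,  0.13, -0.32]))
```

Call:
apply_moves([
  {"fingers": 50, "delta_pos": [45, -5, 20], "angular": [0, 0, 0]},
  {"fingers": 50, "delta_pos": [90, -8, 40], "angular": [0, 0, 0]},
  {"fingers": 50, "delta_pos": [113, -9, 75], "angular": [0, 0, 0]},
  {"fingers": 50, "delta_pos": [113, -9, 110], "angular": [0, 0, 0]},
  {"fingers": 50, "delta_pos": [113, -9, 135], "angular": [0, 0, 0]},
  {"fingers": 50, "delta_pos": [113, -9, 143], "angular": [0, 0, 0]},
  {"fingers": 50, "delta_pos": [113, -9, 143], "angular": [0, 0, 0]},
  {"fingers": 50, "delta_pos": [113, -9, 143], "angular": [0, 0, 0]},
])

```text
clock: 9.3
tool_pos: [0.5067, -0.3136, 0.0971]
orientation: [-179.9, 0.1, -90.7]
force: [0.8, -0.2, 0.3]
opening: 0.0597
gripper_force: 30.0
```

Run:
```python
from h import *
o=ctrl.get_obs(); print(o['tool_pos'],o['opening'],o['force'])
w=ctrl.snapshot('wrist');s=ctrl.snapshot('side');t=ctrl.snapshot('top')
cv2.imwrite('pics/w5.png',w[:,:,::-1])
c=np.zeros((600,800,3),np.uint8)
c[:300,:400]=cv2.resize(w[130:280,150:350],(400,300),interpolation=2)
u=proj('side',[.505,-.32,.07])[0].astype(int);v=proj('top',[.505,-.32,.07])[0].astype(int)
c[:300,400:]=cv2.resize(s[u[1]-60:u[1]+60,u[0]-80:u[0]+80],(400,300),interpolation=2)
c[300:,:400]=cv2.resize(t[v[1]-60:v[1]+60,v[0]-80:v[0]+80],(400,300),interpolation=2)
cv2.imwrite('pics/c7.png',c[:,:,::-1]);print(u,v)
```

```text
[ 0.50673077 -0.31360126  0.0971404 ] 0.059743049632154294 [ 0.81174289 -0.1868225   0.33500691]
[286 294] [373 192]
```

View pics/c7.png

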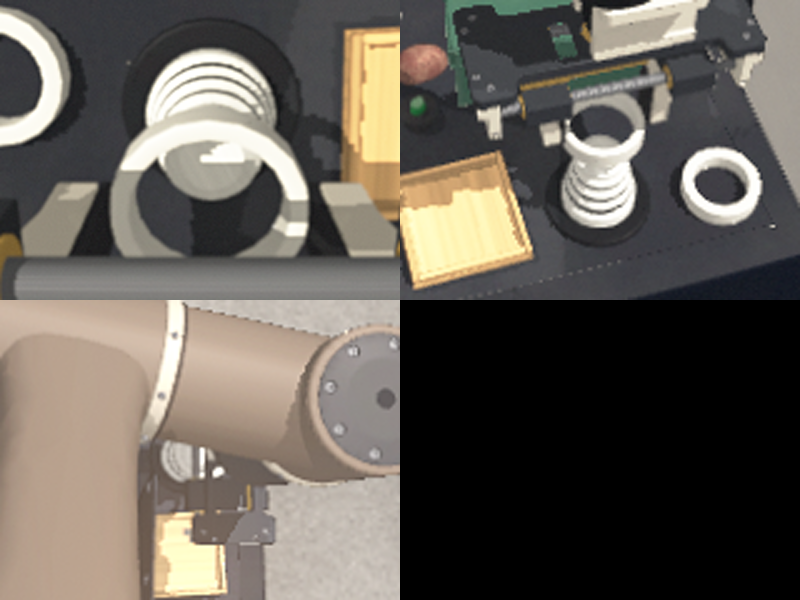

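The wrist crop shows the ring at x 110–309 with its top at y 108. The foot disc is at x 122–300 with its top at y 18, and the pilot is visible inside the ring. I compute the remaining offset.

Run:
```python
from h import *
o=ctrl.get_obs()
f=lambda pts,z:unproj('wrist',np.array([150,130])+(np.array(pts,float)+.5)/2-.5,z,o)
zt=o['tool_pos'][2]+.0059
r=f([[209.5,108],[110,210],[309,210]],zt);print('ring top far',r[0]+[0,.031,0],'x',r[1:,0].mean(),np.ptp(r[1:,0]))
m=f([[211,18],[122,103],[300,103]],.008);print('foot',m[0]+[0,.042,0],'x',m[1:,0].mean(),np.ptp(m[1:,0]))
s=f([[211,200],[160,152],[262,152]],.067);print('pilot near',s[0]-[0,.017,0],'x',s[1:,0].mean(),np.ptp(s[1:,0]))
b=f([[211,48]],.022);print('spindle far',b[0]+[0,.0285,0])
# side view
g=lambda pts,z:unproj('side',np.array([206,234])+(np.array(pts,float)-[400,0]+.5)/2.5-.5,z)
q=g([[547,195],[650,195],[598,150],[598,243]],.008);print('side foot',q)
q=g([[683,187],[762,187]],.012);print('side B',q.mean(0))
```

```text
ring top far [ 0.50663836 -0.31779086  0.10309591] x 0.5069986329229769 0.06080691577634845
foot [ 0.50589605 -0.31961938  0.008     ] x 0.5062977133279744 0.08270372545337268
pilot near [ 0.50660572 -0.31879976  0.067     ] x 0.5064165546524189 0.037142359369328914
spindle far [ 0.5060312  -0.32231005  0.022     ]
side foot [[ 0.46628875 -0.30981039  0.008     ]
 [ 0.54480254 -0.33054646  0.008     ]
 [ 0.51740502 -0.27996602  0.008     ]
 [ 0.49309093 -0.35970835  0.008     ]]
side B [ 0.60143213 -0.34108567  0.012     ]
```

Call:
apply_moves([
  {"fingers": 50, "delta_pos": [2, 0.5, 0], "angular": [0, 0, 0]},
  {"fingers": 50, "delta_pos": [2, 0.5, 5], "angular": [0, 0, 0]},
  {"fingers": 50, "delta_pos": [2, 0.5, 12], "angular": [0, 0, 0]},
  {"fingers": 50, "delta_pos": [2, 0.5, 19], "angular": [0, 0, 0]},
  {"fingers": 50, "delta_pos": [2, 0.5, 26], "angular": [0, 0, 0]},
  {"fingers": 50, "delta_pos": [2, 0.5, 26], "angular": [0, 0, 0]},
])

```text
clock: 10.05
tool_pos: [0.504, -0.3155, 0.0677]
orientation: [179.8, 0.2, -90.8]
force: [0.1, 0.6, -0.9]
opening: 0.0594
gripper_force: 30.0
```

Call:
apply_moves([
  {"fingers": 50, "delta_pos": [0, 0, 4], "angular": [0, 0, 0]},
  {"fingers": 50, "delta_pos": [0, 0, 7], "angular": [0, 0, 0]},
  {"fingers": 50, "delta_pos": [0, 0, 10], "angular": [0, 0, 0]},
  {"fingers": 50, "delta_pos": [0, 0, 10], "angular": [0, 0, 0]},
])

```text
clock: 10.45
tool_pos: [0.5047, -0.3157, 0.059]
orientation: [179.9, 0.1, -90.8]
force: [-0.7, 0.0, -0.8]
opening: 0.0597
gripper_force: 30.0
```

Call:
apply_moves([
  {"fingers": 50, "delta_pos": [0, 0, 3], "angular": [0, 0, 0]},
  {"fingers": 50, "delta_pos": [0, 0, 6], "angular": [0, 0, 0]},
  {"fingers": 50, "delta_pos": [0, 0, 8], "angular": [0, 0, 0]},
  {"fingers": 50, "delta_pos": [0, 0, 8], "angular": [0, 0, 0]},
])

```text
clock: 10.85
tool_pos: [0.5057, -0.3168, 0.0517]
orientation: [-180.0, 0.0, -90.7]
force: [2.7, -8.3, -6.4]
opening: 0.0595
gripper_force: 29.9
```

Call:
apply_moves([
  {"fingers": 50, "delta_pos": [0, 0, 2], "angular": [0, 0, 0]},
  {"fingers": 50, "delta_pos": [0, 0, 4], "angular": [0, 0, 0]},
  {"fingers": 50, "delta_pos": [0, 0, 6], "angular": [0, 0, 0]},
  {"fingers": 50, "delta_pos": [0, 0, 6], "angular": [0, 0, 0]},
])

```text
clock: 11.25
tool_pos: [0.5059, -0.3168, 0.046]
orientation: [-180.0, 0.0, -90.7]
force: [0.8, -5.3, 2.0]
opening: 0.06
gripper_force: 29.9
```

Call:
apply_moves([
  {"fingers": 50, "delta_pos": [1, 0, 0], "angular": [0, 0, 0]},
  {"fingers": 50, "delta_pos": [1, 0, 2], "angular": [0, 0, 0]},
  {"fingers": 50, "delta_pos": [1, 0, 4], "angular": [0, 0, 0]},
  {"fingers": 50, "delta_pos": [1, 0, 5], "angular": [0, 0, 0]},
  {"fingers": 50, "delta_pos": [1, 0, 5], "angular": [0, 0, 0]},
])

```text
clock: 11.75
tool_pos: [0.5058, -0.3172, 0.042]
orientation: [-180.0, 0.0, -90.7]
force: [-2.0, -1.5, 14.7]
opening: 0.0601
gripper_force: 30.0
```

Call:
apply_moves([
  {"fingers": 72, "delta_pos": [0, 0, -1], "angular": [0, 0, 0]},
  {"fingers": 72, "delta_pos": [0, 0, -1], "angular": [0, 0, 0]},
  {"fingers": 72, "delta_pos": [2, 0, -1], "angular": [0, 0, 0]},
  {"fingers": 72, "delta_pos": [2, 0, -1], "angular": [0, 0, 0]},
  {"fingers": 50, "delta_pos": [2, 0, -1], "angular": [0, 0, 0]},
  {"fingers": 50, "delta_pos": [2, 0, -1], "angular": [0, 0, 0]},
  {"fingers": 50, "delta_pos": [2, 0, -1], "angular": [0, 0, 0]},
  {"fingers": 50, "delta_pos": [2, 0, -1], "angular": [0, 0, 0]},
])

```text
clock: 12.55
tool_pos: [0.5052, -0.3188, 0.0414]
orientation: [180.0, 0.1, -90.7]
force: [2.0, -0.1, -1.1]
opening: 0.0598
gripper_force: 30.0
```

Run:
```python
from h import *
o=ctrl.get_obs(); print(o['tool_pos'],o['opening'],o['force'])
w=ctrl.snapshot('wrist');s=ctrl.snapshot('side')
cv2.imwrite('pics/w6.png',w[:,:,::-1])
c=np.hstack([cv2.resize(w[130:280,150:350],(400,300),interpolation=2),cv2.resize(s[234:354,206:366],(400,300),interpolation=2)])
cv2.imwrite('pics/c8.png',c[:,:,::-1])
q=[.5033,.108,-.0101,0]
for i in 74,0,-74: print(disp(q,[.049,i/1000,.008]))
```

```text
[ 0.50519843 -0.31878845  0.04142946] 0.059780781165152626 [ 2.03869341 -0.08517123 -1.09607352]
[0.55304489 0.18150133 0.04      ]
[0.5522975  0.10750511 0.04      ]
[0.55155011 0.03350888 0.04      ]
```

View pics/c8.png

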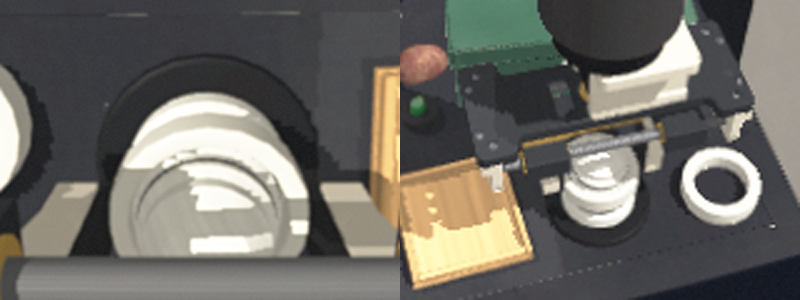

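The side and wrist crops show the ring seated level on the mandrel, with the top step sticking through. The TCP was at 42 mm on contact, so the underside is at about 33 mm. That is the three-ring step, so this ring goes to pocket 3.

Call:
apply_moves([
  {"fingers": 50, "delta_pos": [0, 0, -20], "angular": [0, 0, 0]},
  {"fingers": 50, "delta_pos": [0, 0, -45], "angular": [0, 0, 0]},
  {"fingers": 50, "delta_pos": [0, 0, -80], "angular": [0, 0, 0]},
  {"fingers": 50, "delta_pos": [-20, -3, -115], "angular": [0, 0, 0]},
  {"fingers": 50, "delta_pos": [-65, -9, -115], "angular": [0, 0, -8]},
  {"fingers": 50, "delta_pos": [-110, -15, -115], "angular": [0, 0, -16]},
  {"fingers": 50, "delta_pos": [-155, -20, -115], "angular": [0, 0, -24]},
  {"fingers": 50, "delta_pos": [-200, -26, -115], "angular": [0, 0, -32]},
  {"fingers": 50, "delta_pos": [-245, -32, -115], "angular": [0, 0, -40]},
  {"fingers": 50, "delta_pos": [-290, -38, -115], "angular": [0, 0, -45]},
])

```text
clock: 13.65
tool_pos: [0.5462, -0.0278, 0.1569]
orientation: [-180.0, 0.1, -45.4]
force: [0.8, 0.3, -0.3]
opening: 0.06
gripper_force: 30.0
```

Run:
```python
from h import *
o=ctrl.get_obs(); print(o['tool_pos'],o['opening'])
print(go([.5516,.0335,.12],-45)); print(go([.5516,.0335,.051],-45))
```

```text
[ 0.54624782 -0.02778737  0.1569348 ] 0.06001695733687243
(array([-39.8, -46.8,  37. ]), array([-0.02,  0.14, -0.45]))
(array([-39.7, -46.8, 106. ]), array([-0.02,  0.14, -0.45]))
```

Call:
apply_moves([
  {"fingers": 50, "delta_pos": [-25, -30, 10], "angular": [0, 0, 0]},
  {"fingers": 50, "delta_pos": [-40, -47, 30], "angular": [0, 0, 0]},
  {"fingers": 50, "delta_pos": [-40, -47, 50], "angular": [0, 0, 0]},
  {"fingers": 50, "delta_pos": [-40, -47, 70], "angular": [0, 0, 0]},
  {"fingers": 50, "delta_pos": [-40, -47, 82], "angular": [0, 0, 0]},
  {"fingers": 50, "delta_pos": [-40, -47, 82], "angular": [0, 0, 0]},
  {"fingers": 50, "delta_pos": [-40, -47, 82], "angular": [0, 0, 0]},
])

```text
clock: 14.35
tool_pos: [0.5527, 0.0319, 0.0754]
orientation: [-180.0, 0.1, -45.8]
force: [-0.7, -0.4, -0.8]
opening: 0.0596
gripper_force: 30.0
```

Run:
```python
from h import *
o=ctrl.get_obs(); print(o['tool_pos'],o['opening'],o['force'])
w=ctrl.snapshot('wrist');s=ctrl.snapshot('side')
cv2.imwrite('pics/w7.png',w[:,:,::-1])
q=[.5033,.108,-.0101,0]
P=disp(q,np.array([[12,-39,15],[86,-39,15],[86,-109,15],[12,-109,15]])/1000)
pp=proj('wrist',P,o); 
t=np.linspace(0,2*np.pi,60);c=o['tool_pos']+[0,0,.0076]
rr=proj('wrist',c+np.c_[.031*np.cos(t),.031*np.sin(t),0*t],o)
W=cv2.resize(w,(800,600),interpolation=2)
cv2.polylines(W,[(pp*1.5625).astype(np.int32)],True,(255,0,0),1);cv2.polylines(W,[(rr*1.5625).astype(np.int32)],True,(0,255,0),1)
cv2.imwrite('pics/c9.png',W[:,:,::-1])
```

```text
[0.55266782 0.03185982 0.07537836] 0.05958280115610689 [-0.69981534 -0.35932956 -0.75825908]
```

View pics/c9.png

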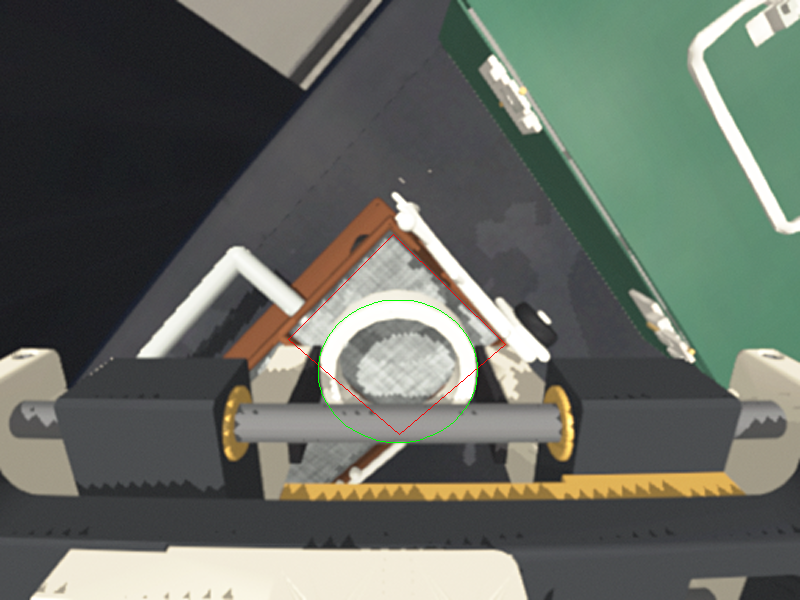

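The overlays match: the red pocket outline and green ring outline sit on the picture, and the fingers are clear of the scale and walls. I lower and release.

Call:
apply_moves([
  {"fingers": 50, "delta_pos": [-1.8, -0.4, 6], "angular": [0, 0, 0]},
  {"fingers": 50, "delta_pos": [-1.8, -0.4, 14], "angular": [0, 0, 0]},
  {"fingers": 50, "delta_pos": [-1.8, -0.4, 21], "angular": [0, 0, 0]},
  {"fingers": 50, "delta_pos": [-1.8, -0.4, 25], "angular": [0, 0, 0]},
  {"fingers": 50, "delta_pos": [-1.8, -0.4, 25], "angular": [0, 0, 0]},
  {"fingers": 50, "delta_pos": [-1.8, -0.4, 25], "angular": [0, 0, 0]},
])

```text
clock: 15.05
tool_pos: [0.551, 0.0335, 0.0497]
orientation: [180.0, 0.1, -45.7]
force: [-0.9, -0.5, 1.8]
opening: 0.0599
gripper_force: 30.0
```

Call:
apply_moves([
  {"fingers": 70, "delta_pos": [0, 0, 0], "angular": [0, 0, 0]},
  {"fingers": 70, "delta_pos": [0, 0, 0], "angular": [0, 0, 0]},
  {"fingers": 72, "delta_pos": [0, 0, 0], "angular": [0, 0, 0]},
  {"fingers": 72, "delta_pos": [0, 0, -10], "angular": [0, 0, 0]},
  {"fingers": 72, "delta_pos": [0, 0, -50], "angular": [0, 0, 0]},
  {"fingers": 82, "delta_pos": [0, 0, -100], "angular": [0, 0, 0]},
  {"fingers": 82, "delta_pos": [0, 0, -130], "angular": [0, 0, 0]},
  {"fingers": 82, "delta_pos": [20, -10, -150], "angular": [0, 0, 8]},
])

```text
clock: 15.85
tool_pos: [0.5727, 0.0266, 0.2047]
orientation: [-179.7, 0.1, -53.7]
force: [1.5, -0.1, -0.2]
opening: 0.0813
gripper_force: 0.0
```

Run:
```python
from h import *
o=ctrl.get_obs(); print(o['tool_pos'],o['joint_pos'].round(0))
w=ctrl.snapshot('wrist');t=ctrl.snapshot('top')
q=[.5033,.108,-.0101,0]
P=disp(q,np.array([[12,-39,15],[86,-39,15],[86,-109,15],[12,-109,15]])/1000)
pp=proj('wrist',P,o); tt=np.linspace(0,2*np.pi,60);c=disp(q,[.049,-.074,.024])
rr=proj('wrist',c+np.c_[.031*np.cos(tt),.031*np.sin(tt),0*tt],o)
W=cv2.resize(w,(512,384))
for p,cc in((pp,(255,0,0)),(rr,(0,255,0))): cv2.polylines(W,[p.astype(np.int32)],True,cc,1)
c=np.zeros((384,800,3),np.uint8); c[:,:512]=W; c[:384,512:]=cv2.resize(t[130:250,325:415],(288,384))
cv2.imwrite('pics/c10.png',c[:,:,::-1])
print(go([.50,-.2036,.24],-90.6))
```

```text
[0.5726504  0.02664188 0.20469399] [ 22.  12. -14.  -0. -64.  14.]
(array([141. , 196.5, -36.7]), array([-0.42,  0.07, 36.64]))
```

View pics/c10.png

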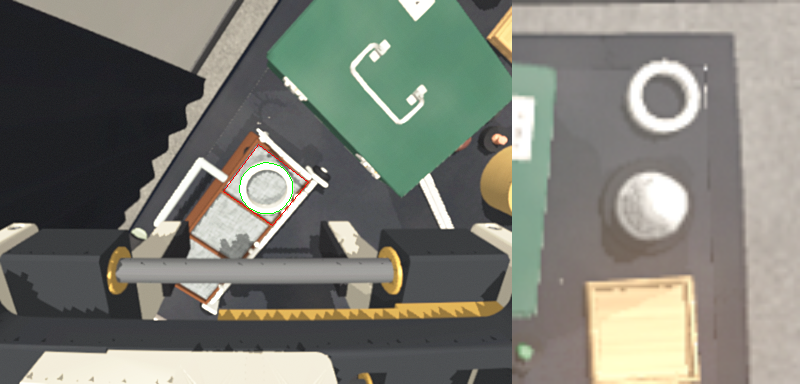

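The ring lies in pocket 3, with its outline about 1 mm from the prediction. Bangle B is unmoved, at (664,97) in the crop. Next I take it.

Run:
```python
from h import *
print(go([.6014,-.3367,.15],-45)); print(go([.50,-.15,.20],-45))
```

```text
(array([308.2, 193.4,  53.5]), array([-0.41, -0.09, -8.96]))
(array([ 97.6, 165.2,   3.5]), array([-0.41, -0.09, -8.96]))
```

Call:
apply_moves([
  {"fingers": 82, "delta_pos": [308, 193, 0], "angular": [0, 0, -8]},
  {"fingers": 82, "delta_pos": [308, 193, 0], "angular": [0, 0, -9]},
  {"fingers": 82, "delta_pos": [308, 193, 0], "angular": [0, 0, -9]},
  {"fingers": 82, "delta_pos": [308, 193, 0], "angular": [0, 0, -9]},
  {"fingers": 82, "delta_pos": [308, 193, 0], "angular": [0, 0, -9]},
  {"fingers": 82, "delta_pos": [308, 193, 0], "angular": [0, 0, -9]},
  {"fingers": 82, "delta_pos": [308, 193, 0], "angular": [0, 0, -9]},
  {"fingers": 82, "delta_pos": [308, 193, 0], "angular": [0, 0, -9]},
  {"fingers": 82, "delta_pos": [308, 193, 30], "angular": [0, 0, -9]},
  {"fingers": 82, "delta_pos": [308, 193, 54], "angular": [0, 0, -9]},
])

```text
clock: 16.95
tool_pos: [0.5985, -0.3368, 0.1441]
orientation: [-179.9, 0.1, -44.8]
force: [0.1, 0.3, -0.1]
opening: 0.0823
gripper_force: 0.0
```

```bash
cat >> h.py <<'E'
def ring(n,guess,z,obs=None,half=45):
    im=ctrl.snapshot(n) if obs is None else None
def findring(im,n,guess,ztop,obs=None):
    """refine ring top centre: fit 31 mm circle to gradient edges by best mean radial gradient"""
    g=cv2.GaussianBlur(cv2.cvtColor(im,cv2.COLOR_RGB2GRAY),(3,3),0).astype(np.float32)
    t=np.linspace(0,2*np.pi,90,endpoint=False); e=np.c_[np.cos(t),np.sin(t)]
    def val(c,r):
        p=proj(n,np.c_[c+e*r,np.full(90,ztop)],obs).astype(np.float32)
        return cv2.remap(g,p[:,0],p[:,1],cv2.INTER_LINEAR).ravel()
    best=(-1,)
    for s,st in((.03,.003),(.003,.0005)):
        c0=np.array(guess) if best[0]<0 else best[1]
        for dx in np.arange(-s,s+1e-9,st):
            for dy in np.arange(-s,s+1e-9,st):
                c=c0+[dx,dy]; v=np.mean(np.clip(val(c,.0295)-val(c,.0325),-60,60))
                if v>best[0]: best=(v,c)
    return best
E
python3 - <<'E'
from h import *
o=ctrl.get_obs(); print(o['tool_pos'],o['orientation'],o['opening'])
w=ctrl.snapshot('wrist'); cv2.imwrite('pics/w8.png',w[:,:,::-1])
b=findring(w,'wrist',[.6014,-.3367],.016,o);print(b)
print(go([*b[1],.06],-45),go([*b[1],.009],-45))
E
```

```text
[ 0.59851531 -0.33680503  0.14406033] [-1.79938787e+02  1.49312585e-01 -4.47939878e+01] 0.08233630656596208
(np.float32(60.0), array([ 0.6044, -0.3367]))
(array([ 7.5, -4.7, 79.1]), array([0.07, 0.52, 0.2 ])) (array([  7.9,  -4.8, 130.1]), array([0.07, 0.52, 0.2 ]))
```

```bash
sed -i 's/,-60,60)/,-255,255)/; s/\.0295)-val(c,\.0325/.0300)-val(c,.0320/; /^def ring(/,+1d' h.py
python3 - <<'E'
from h import *
o=ctrl.get_obs()
w=cv2.imread('pics/w8.png')[:,:,::-1].copy()
b=findring(w,'wrist',[.6014,-.3367],.016,o);print(b)
print(go([*b[1],.06],-45),go([*b[1],.009],-45))
E
```

```text
(np.float32(116.87058), array([ 0.6014, -0.3362]))
(array([ 5. , -3. , 79.1]), array([0.07, 0.52, 0.2 ])) (array([  5.4,  -3. , 130.1]), array([0.07, 0.52, 0.2 ]))
```

Call:
apply_moves([
  {"fingers": 82, "delta_pos": [2, -1, 40], "angular": [0, 0, 0]},
  {"fingers": 82, "delta_pos": [2, -1, 75], "angular": [0, 0, 0]},
  {"fingers": 82, "delta_pos": [2, -1, 95], "angular": [0, 0, 0]},
  {"fingers": 82, "delta_pos": [2, -1, 95], "angular": [0, 0, 0]},
  {"fingers": 82, "delta_pos": [2, -1, 95], "angular": [0, 0, 0]},
])

```text
clock: 17.5
tool_pos: [0.6016, -0.3367, 0.0511]
orientation: [-180.0, 0.1, -44.7]
force: [0.9, 0.0, 0.9]
opening: 0.082
gripper_force: 0.0
```

```bash
python3 -c "
from h import *
print(ctrl.get_obs()['tool_pos'],go([.6014,-.3364,.009],-45))"
```

```text
[ 0.60162239 -0.33666952  0.05109118] (array([-0.3, -0. , 42.1]), array([-0.02,  0.11,  0.32]))
```

Well aligned; I descend, grip and lift.

Call:
apply_moves([
  {"fingers": 82, "delta_pos": [0, 0, 20], "angular": [0, 0, 0]},
  {"fingers": 82, "delta_pos": [0, 0, 35], "angular": [0, 0, 0]},
  {"fingers": 82, "delta_pos": [0, 0, 41], "angular": [0, 0, 0]},
  {"fingers": 82, "delta_pos": [0, 0, 41], "angular": [0, 0, 0]},
  {"fingers": 50, "delta_pos": [0, 0, 41], "angular": [0, 0, 0]},
  {"fingers": 50, "delta_pos": [0, 0, 41], "angular": [0, 0, 0]},
  {"fingers": 50, "delta_pos": [0, 0, 41], "angular": [0, 0, 0]},
  {"fingers": 50, "delta_pos": [0, 0, 41], "angular": [0, 0, 0]},
  {"fingers": 50, "delta_pos": [0, 0, 41], "angular": [0, 0, 0]},
])

```text
clock: 18.4
tool_pos: [0.6017, -0.3369, 0.01]
orientation: [-179.9, 0.1, -44.7]
force: [-1.1, 1.3, 4.2]
opening: 0.0605
gripper_force: 30.0
```

Call:
apply_moves([
  {"fingers": 50, "delta_pos": [0, 0, -30], "angular": [0, 0, 0]},
  {"fingers": 50, "delta_pos": [0, 0, -75], "angular": [0, 0, 0]},
  {"fingers": 50, "delta_pos": [0, 0, -110], "angular": [0, 0, 0]},
  {"fingers": 50, "delta_pos": [0, 0, -120], "angular": [0, 0, 0]},
  {"fingers": 50, "delta_pos": [0, 0, -120], "angular": [0, 0, 0]},
])

```text
clock: 18.9
tool_pos: [0.6022, -0.3373, 0.1314]
orientation: [-179.9, -0.1, -44.8]
force: [-0.4, 0.2, -1.5]
opening: 0.0604
gripper_force: 30.0
```

Run:
```python
from h import *
o=ctrl.get_obs(); print(o['tool_pos'],o['opening'])
w=ctrl.snapshot('wrist'); cv2.imwrite('pics/w9.png',w[:,:,::-1])
b=findring(w,'wrist',o['tool_pos'][:2],o['tool_pos'][2]+.006,o);print(b[0],b[1]-o['tool_pos'][:2])
off=np.array([0,0])
print(go([.5062,-.3195,.095],-45))
```

```text
[ 0.60217428 -0.3372894   0.13135394] 0.06039523153980803
78.08773 [ 0.0025 -0.0025]
(array([-79.5,  54.6,  34.3]), array([-0.08,  0.11,  0.23]))
```

```bash
python3 -c "
from h import *
print(go([.5035,-.3175,.095],-45))"
```

```text
(array([-82.8,  55.1,  34.3]), array([-0.08,  0.11,  0.23]))
```

Call:
apply_moves([
  {"fingers": 50, "delta_pos": [-35, 24, 0], "angular": [0, 0, 0]},
  {"fingers": 50, "delta_pos": [-70, 46, 0], "angular": [0, 0, 0]},
  {"fingers": 50, "delta_pos": [-83, 55, 15], "angular": [0, 0, 0]},
  {"fingers": 50, "delta_pos": [-83, 55, 34], "angular": [0, 0, 0]},
  {"fingers": 50, "delta_pos": [-83, 55, 34], "angular": [0, 0, 0]},
  {"fingers": 50, "delta_pos": [-83, 55, 34], "angular": [0, 0, 0]},
  {"fingers": 50, "delta_pos": [-83, 55, 34], "angular": [0, 0, 0]},
])

```text
clock: 19.65
tool_pos: [0.5041, -0.3177, 0.0953]
orientation: [-180.0, 0.1, -44.7]
force: [0.4, -0.9, -1.5]
opening: 0.0603
gripper_force: 30.0
```

Run:
```python
from h import *
o=ctrl.get_obs(); print(o['tool_pos'],o['orientation'],o['opening'])
w=ctrl.snapshot('wrist'); cv2.imwrite('pics/w10.png',w[:,:,::-1])
b=findring(w,'wrist',o['tool_pos'][:2],o['tool_pos'][2]+.006,o);print(b[0],b[1]-o['tool_pos'][:2],b[1])
tt=np.linspace(0,2*np.pi,200)
def circ(c,r,z): return proj('wrist',np.c_[c[0]+r*np.cos(tt),c[1]+r*np.sin(tt),z+0*tt],o)
s=4;x0,y0=155,130
W=cv2.resize(w[y0:y0+150,x0:x0+200],None,fx=s,fy=s,interpolation=2)
for p,cc in((circ(b[1],.031,o['tool_pos'][2]+.006),(0,255,0)),(circ((.506,-.32),.042,.008),(255,0,0)),(circ((.506,-.32),.0182,.062),(0,0,255)),(circ((.506,-.32),.02825,.022),(255,255,0))):
    cv2.polylines(W,[((p-[x0,y0]+.5)*s-.5).astype(np.int32)],True,cc,1)
cv2.imwrite('pics/c11.png',W[:,:,::-1])
```

```text
[ 0.50406197 -0.31769603  0.09530467] [-1.79978500e+02  1.32030061e-01 -4.47366980e+01] 0.06027314320824085
67.24874 [ 0.001  -0.0005] [ 0.50506197 -0.31819603]
```

View pics/c11.png

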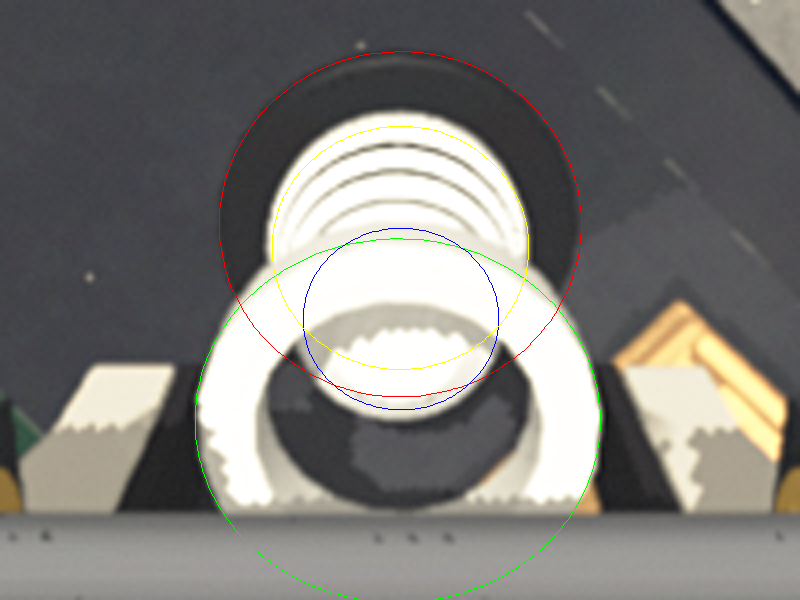

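The crop shows the ring over the mandrel. The foot disc matches my red circle, but the white spindle behind the ring biased the automatic ring fit by about 2 mm. I refit using only the side arcs.

Run:
```python
from h import *
o=ctrl.get_obs(); tp=o['tool_pos']
for f,z,mask in (('w10',tp[2]+.006,1),):
    g=cv2.GaussianBlur(cv2.imread('pics/w10.png',0),(3,3),0).astype(np.float32)
    # angle measured from tool x dir (-44.7deg); use 45..95 deg either side
    a=np.radians(np.r_[38:88:1.,-88:-38:1.]-44.7); e=np.c_[np.cos(a),np.sin(a)]
    u=np.array([np.cos(np.radians(-44.7)),np.sin(np.radians(-44.7))]);v=np.array([u[1],-u[0]])
    def val(c,r):
        p=proj('wrist',np.c_[c+e*r,np.full(len(a),z)],o).astype(np.float32); return cv2.remap(g,p[:,0],p[:,1],1).ravel()
    res=[]
    for i in np.arange(-3,8,.5):
        for j in np.arange(-3,3.1,.5):
            c=tp[:2]+u*i/1000+v*j/1000; res.append((float(np.mean(val(c,.0300)-val(c,.0320))),i,j))
    print(sorted(res)[-6:])
    # mandrel foot same way
    a=np.radians(np.arange(-80,81,1.)-44.7); e=np.c_[np.cos(a),np.sin(a)]; z=.008; res=[]
    for i in np.arange(-6,7,.5):
        for j in np.arange(-4,4.1,.5):
            c=np.array([.506,-.32])+u*i/1000+v*j/1000; res.append((float(-np.mean(val(c,.0410)-val(c,.0432))),i,j))
    print(sorted(res)[-6:])
```

```text
[(138.68751525878906, np.float64(2.0), np.float64(0.0)), (138.7023468017578, np.float64(0.5), np.float64(-0.5)), (140.03053283691406, np.float64(1.5), np.float64(0.0)), (143.08389282226562, np.float64(2.0), np.float64(-0.5)), (143.5681915283203, np.float64(1.0), np.float64(-0.5)), (145.11807250976562, np.float64(1.5), np.float64(-0.5))]
[(10.92977237701416, np.float64(1.0), np.float64(0.0)), (11.168484687805176, np.float64(1.0), np.float64(-1.5)), (11.392231941223145, np.float64(0.5), np.float64(-0.5)), (11.530430793762207, np.float64(0.5), np.float64(-1.0)), (12.0521821975708, np.float64(1.0), np.float64(-0.5)), (12.124951362609863, np.float64(1.0), np.float64(-1.0))]
```

Call:
apply_moves([
  {"fingers": 50, "delta_pos": [1.3, 0, 0], "angular": [0, 0, 0]},
  {"fingers": 50, "delta_pos": [1.3, 0, 8], "angular": [0, 0, 0]},
  {"fingers": 50, "delta_pos": [1.3, 0, 14], "angular": [0, 0, 0]},
  {"fingers": 50, "delta_pos": [1.3, 0, 18], "angular": [0, 0, 0]},
  {"fingers": 50, "delta_pos": [1.3, 0, 18], "angular": [0, 0, 0]},
  {"fingers": 50, "delta_pos": [1.3, 0, 18], "angular": [0, 0, 0]},
])

```text
clock: 20.3
tool_pos: [0.5044, -0.3185, 0.0772]
orientation: [-180.0, 0.1, -44.7]
force: [-0.6, -0.8, -0.2]
opening: 0.0601
gripper_force: 30.0
```

Call:
apply_moves([
  {"fingers": 50, "delta_pos": [0, 0, 2], "angular": [0, 0, 0]},
  {"fingers": 50, "delta_pos": [0, 0, 4], "angular": [0, 0, 0]},
  {"fingers": 50, "delta_pos": [0, 0, 4], "angular": [0, 0, 0]},
])

```text
clock: 20.6
tool_pos: [0.5043, -0.3183, 0.0731]
orientation: [-180.0, 0.1, -44.8]
force: [-0.0, -0.4, -2.4]
opening: 0.0604
gripper_force: 30.0
```

Call:
apply_moves([
  {"fingers": 50, "delta_pos": [0, 0, 2], "angular": [0, 0, 0]},
  {"fingers": 50, "delta_pos": [0, 0, 4], "angular": [0, 0, 0]},
  {"fingers": 50, "delta_pos": [0, 0, 6], "angular": [0, 0, 0]},
  {"fingers": 50, "delta_pos": [0, 0, 6], "angular": [0, 0, 0]},
])

```text
clock: 21.0
tool_pos: [0.5043, -0.3183, 0.067]
orientation: [-180.0, 0.2, -44.8]
force: [-0.4, 0.3, -1.1]
opening: 0.0601
gripper_force: 30.0
```

Call:
apply_moves([
  {"fingers": 50, "delta_pos": [0, 0, 1.5], "angular": [0, 0, 0]},
  {"fingers": 50, "delta_pos": [0, 0, 2], "angular": [0, 0, 0]},
  {"fingers": 50, "delta_pos": [0, 0, 2], "angular": [0, 0, 0]},
])

```text
clock: 21.3
tool_pos: [0.5045, -0.3184, 0.0654]
orientation: [-180.0, 0.1, -44.7]
force: [0.4, 0.4, -0.6]
opening: 0.0598
gripper_force: 30.0
```

Call:
apply_moves([
  {"fingers": 50, "delta_pos": [0, 0, 2], "angular": [0, 0, 0]},
  {"fingers": 50, "delta_pos": [0, 0, 4], "angular": [0, 0, 0]},
  {"fingers": 50, "delta_pos": [0, 0, 5], "angular": [0, 0, 0]},
  {"fingers": 50, "delta_pos": [0, 0, 5], "angular": [0, 0, 0]},
])

```text
clock: 21.7
tool_pos: [0.5047, -0.3185, 0.0603]
orientation: [-180.0, 0.1, -44.7]
force: [1.5, 0.2, -0.8]
opening: 0.0602
gripper_force: 30.0
```

Call:
apply_moves([
  {"fingers": 50, "delta_pos": [0, 0, 2], "angular": [0, 0, 0]},
  {"fingers": 50, "delta_pos": [0, 0, 4], "angular": [0, 0, 0]},
  {"fingers": 50, "delta_pos": [0, 0, 4], "angular": [0, 0, 0]},
])

```text
clock: 22.0
tool_pos: [0.5047, -0.3184, 0.0562]
orientation: [-180.0, 0.1, -44.7]
force: [2.6, 0.5, -0.5]
opening: 0.0604
gripper_force: 30.0
```

Call:
apply_moves([
  {"fingers": 50, "delta_pos": [0, 0, 1], "angular": [0, 0, 0]},
  {"fingers": 50, "delta_pos": [0, 0, 2.5], "angular": [0, 0, 0]},
  {"fingers": 50, "delta_pos": [0, 0, 2.5], "angular": [0, 0, 0]},
  {"fingers": 50, "delta_pos": [0, 0, 2.5], "angular": [0, 0, 0]},
])

```text
clock: 22.4
tool_pos: [0.5049, -0.3185, 0.0542]
orientation: [-179.9, 0.1, -44.7]
force: [1.6, 0.4, 3.5]
opening: 0.0603
gripper_force: 30.0
```

Call:
apply_moves([
  {"fingers": 50, "delta_pos": [0, 0, 1], "angular": [0, 0, 0]},
  {"fingers": 50, "delta_pos": [0, 0, 1], "angular": [0, 0, 0]},
  {"fingers": 50, "delta_pos": [0, 0, 1], "angular": [0, 0, 0]},
])

```text
clock: 22.7
tool_pos: [0.5051, -0.3186, 0.0539]
orientation: [-179.9, 0.0, -44.7]
force: [-0.8, 1.6, 9.9]
opening: 0.0602
gripper_force: 30.0
```

Call:
apply_moves([
  {"fingers": 70, "delta_pos": [0, 0, -1], "angular": [0, 0, 0]},
  {"fingers": 70, "delta_pos": [0, 0, -1], "angular": [0, 0, 0]},
  {"fingers": 70, "delta_pos": [2, 0, -1], "angular": [0, 0, 0]},
  {"fingers": 70, "delta_pos": [2, 0, -1], "angular": [0, 0, 0]},
  {"fingers": 50, "delta_pos": [2, 0, -1], "angular": [0, 0, 0]},
  {"fingers": 50, "delta_pos": [2, 0, -1], "angular": [0, 0, 0]},
  {"fingers": 50, "delta_pos": [2, 0, -1], "angular": [0, 0, 0]},
  {"fingers": 50, "delta_pos": [2, 0, -1], "angular": [0, 0, 0]},
])

```text
clock: 23.5
tool_pos: [0.5058, -0.3197, 0.0538]
orientation: [-180.0, 0.1, -44.7]
force: [0.1, 0.3, -1.5]
opening: 0.0606
gripper_force: 30.0
```

Run:
```python
from h import *
o=ctrl.get_obs(); print(o['tool_pos'],o['opening'],o['force'])
# which top height fits the ring in the side view (ring 62 mm, centred on mandrel)?
s=ctrl.snapshot('side'); w=ctrl.snapshot('wrist'); cv2.imwrite('pics/w12.png',w[:,:,::-1]); cv2.imwrite('pics/s12.png',s[:,:,::-1])
W=cv2.resize(w[110:260,155:355],(400,300),interpolation=2)
S=cv2.resize(s[250:350,230:350],(360,300),interpolation=2)
for c,n,img,x0,y0,sc in ((0,'wrist',W,155,110,2),(0,'side',S,230,250,3)):
    tt=np.linspace(0,2*np.pi,100)
    for zt,col in ((.061,(0,255,0)),):
        p=proj(n,np.c_[.506+.031*np.cos(tt),-.32+.031*np.sin(tt),zt+0*tt],o)
        cv2.polylines(img,[((p-[x0,y0]+.5)*sc-.5).astype(np.int32)],True,col,1)
cv2.imwrite('pics/c12.png',np.hstack([W,S])[:,:,::-1])
```

```text
[ 0.50583303 -0.31967676  0.05376705] 0.0606351407673472 [ 0.10254768  0.32145882 -1.50501188]
```

View pics/c12.png

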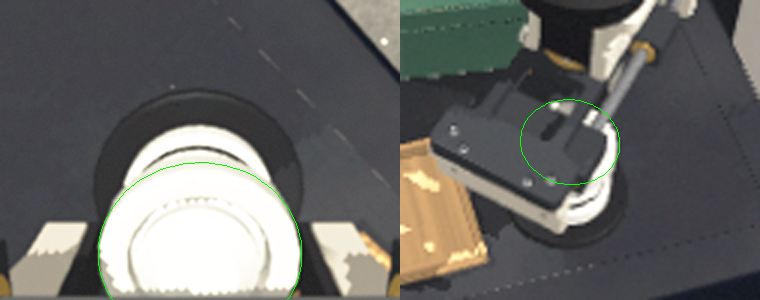

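The green outline, with its top at 61 mm, fits the ring. So it sits on the two-ring step and belongs in pocket 2.

Call:
apply_moves([
  {"fingers": 50, "delta_pos": [0, 0, -20], "angular": [0, 0, 0]},
  {"fingers": 50, "delta_pos": [0, 0, -50], "angular": [0, 0, 0]},
  {"fingers": 50, "delta_pos": [0, 0, -85], "angular": [0, 0, 0]},
  {"fingers": 50, "delta_pos": [-15, -18, -110], "angular": [0, 0, 0]},
  {"fingers": 50, "delta_pos": [-42, -53, -110], "angular": [0, 0, 0]},
  {"fingers": 50, "delta_pos": [-70, -88, -110], "angular": [0, 0, 0]},
  {"fingers": 50, "delta_pos": [-98, -123, -110], "angular": [0, 0, 0]},
  {"fingers": 50, "delta_pos": [-126, -158, -110], "angular": [0, 0, 0]},
  {"fingers": 50, "delta_pos": [-154, -193, -110], "angular": [0, 0, 0]},
  {"fingers": 50, "delta_pos": [-182, -228, -110], "angular": [0, 0, 0]},
])

```text
clock: 24.6
tool_pos: [0.537, -0.0282, 0.1646]
orientation: [-179.9, 0.1, -44.7]
force: [0.9, -0.0, -1.7]
opening: 0.0601
gripper_force: 30.0
```

Run:
```python
from h import *
o=ctrl.get_obs(); print(o['tool_pos'],o['opening'],o['gripper_force'])
print(go([.5523,.1075,.165],-45),go([.5523,.1075,.075],-45))
```

```text
[ 0.536997   -0.0282412   0.16461969] 0.0600777041752241 29.997015427798033
(array([-8.470e+01, -1.072e+02, -1.000e-01]), array([-0.05,  0.11,  0.25])) (array([ -84.5, -107.1,   89.9]), array([-0.05,  0.11,  0.25]))
```

Call:
apply_moves([
  {"fingers": 50, "delta_pos": [-28, -35, 0], "angular": [0, 0, 0]},
  {"fingers": 50, "delta_pos": [-56, -70, 0], "angular": [0, 0, 0]},
  {"fingers": 50, "delta_pos": [-84, -107, 0], "angular": [0, 0, 0]},
  {"fingers": 50, "delta_pos": [-84.5, -107, 30], "angular": [0, 0, 0]},
  {"fingers": 50, "delta_pos": [-84.5, -107, 60], "angular": [0, 0, 0]},
  {"fingers": 50, "delta_pos": [-84.5, -107, 85], "angular": [0, 0, 0]},
  {"fingers": 50, "delta_pos": [-84.5, -107, 85], "angular": [0, 0, 0]},
  {"fingers": 50, "delta_pos": [-84.5, -107, 85], "angular": [0, 0, 0]},
])

```text
clock: 25.4
tool_pos: [0.5526, 0.1055, 0.08]
orientation: [180.0, 0.1, -44.7]
force: [-0.6, -0.2, -0.7]
opening: 0.0607
gripper_force: 30.0
```

Run:
```python
from h import *
o=ctrl.get_obs(); print(o['tool_pos'],o['opening'],o['gripper_force'])
w=ctrl.snapshot('wrist'); cv2.imwrite('pics/w13.png',w[:,:,::-1])
b=findring(w,'wrist',o['tool_pos'][:2],o['tool_pos'][2]+.0072,o);print(b[0],b[1]-o['tool_pos'][:2])
b=findring(w,'wrist',[.5516,.0335],.056,o);print('p3',b)
print(go([.5523,.1075,.0495],-45))
```

```text
[0.55258679 0.10550876 0.07997955] 0.06065970090800923 29.998226081952453
55.473026 [-0.0005  0.001 ]
p3 (np.float32(93.45785), array([0.5516, 0.0335]))
(array([-1.8, -0.4, 31.3]), array([-0.1 ,  0.08,  0.27]))
```

Call:
apply_moves([
  {"fingers": 50, "delta_pos": [-1.5, -0.4, 8], "angular": [0, 0, 0]},
  {"fingers": 50, "delta_pos": [-1.5, -0.4, 18], "angular": [0, 0, 0]},
  {"fingers": 50, "delta_pos": [-1.5, -0.4, 26], "angular": [0, 0, 0]},
  {"fingers": 50, "delta_pos": [-1.5, -0.4, 30], "angular": [0, 0, 0]},
  {"fingers": 50, "delta_pos": [-1.5, -0.4, 30], "angular": [0, 0, 0]},
  {"fingers": 50, "delta_pos": [-1.5, -0.4, 30], "angular": [0, 0, 0]},
])

```text
clock: 26.05
tool_pos: [0.5515, 0.1069, 0.0495]
orientation: [-180.0, 0.1, -44.7]
force: [-1.2, -0.4, 0.1]
opening: 0.0603
gripper_force: 30.0
```

Call:
apply_moves([
  {"fingers": 70, "delta_pos": [0, 0, 0], "angular": [0, 0, 0]},
  {"fingers": 70, "delta_pos": [0, 0, 0], "angular": [0, 0, 0]},
  {"fingers": 70, "delta_pos": [0, 0, 0], "angular": [0, 0, 0]},
  {"fingers": 70, "delta_pos": [0, 0, -12], "angular": [0, 0, 0]},
  {"fingers": 70, "delta_pos": [0, 0, -50], "angular": [0, 0, 0]},
  {"fingers": 40, "delta_pos": [0, 0, -100], "angular": [0, 0, 0]},
  {"fingers": 40, "delta_pos": [0, 0, -145], "angular": [0, 0, 8]},
  {"fingers": 40, "delta_pos": [0, 0, -170], "angular": [0, 0, 16]},
  {"fingers": 40, "delta_pos": [0, 0, -170], "angular": [0, 0, 16]},
])

```text
clock: 26.95
tool_pos: [0.554, 0.1075, 0.2255]
orientation: [-179.5, 0.1, -61.0]
force: [1.3, -0.7, -1.0]
opening: 0.0437
gripper_force: 0.0
```

Run:
```python
from h import *
o=ctrl.get_obs(); print(o['tool_pos'],o['opening'],o['joint_pos'].round(0))
w=ctrl.snapshot('wrist');t=ctrl.snapshot('top'); cv2.imwrite('pics/w14.png',w[:,:,::-1]);cv2.imwrite('pics/t14.png',t[:,:,::-1])
for g,z in (([.5516,.0335],.056),([.5523,.1075],.056)): print(findring(w,'wrist',g,z,o))
# any white ring elsewhere: compare early and current top pictures on open table
t0=cv2.imread('pics/top0.png')[:,:,::-1]
d=np.abs(t.astype(int)-t0).max(2)>70; print([tuple(x) for x in cv2.connectedComponentsWithStats(d.astype(np.uint8))[2][1:] if x[4]>60])
q=[.5033,.108,-.0101,0]
print(go(disp(q,[.127,0,0])*[1,1,0]+[0,0,.12],-90.6),go(disp(q,[.127,0,0])*[1,1,0]+[0,0,.020],-90.6))
```

```text
[0.55401981 0.10750541 0.22552647] 0.04368466259553142 [ 31.  10. -14.  -0. -66.  -2.]
(np.float32(55.770096), array([0.5516, 0.0335]))
(np.float32(42.93776), array([0.5513, 0.1075]))
[(np.int32(94), np.int32(94), np.int32(121), np.int32(76), np.int32(3825)), (np.int32(214), np.int32(149), np.int32(41), np.int32(42), np.int32(615)), (np.int32(362), np.int32(149), np.int32(22), np.int32(22), np.int32(224)), (np.int32(62), np.int32(158), np.int32(59), np.int32(60), np.int32(630)), (np.int32(127), np.int32(159), np.int32(29), np.int32(44), np.int32(759)), (np.int32(188), np.int32(165), np.int32(11), np.int32(9), np.int32(64)), (np.int32(157), np.int32(170), np.int32(6), np.int32(15), np.int32(81)), (np.int32(170), np.int32(175), np.int32(20), np.int32(16), np.int32(105)), (np.int32(170), np.int32(192), np.int32(26), np.int32(9), np.int32(103)), (np.int32(235), np.int32(192), np.int32(21), np.int32(9), np.int32(95)), (np.int32(0), np.int32(215), np.int32(17), np.int32(42), np.int32(527)), (np.int32(243), np.int32(216), np.int32(23), np.int32(23), np.int32(180)), (np.int32(64), np.int32(2
[... 431 characters left out ...]
118), np.int32(305), np.int32(11), np.int32(11), np.int32(84)), (np.int32(119), np.int32(318), np.int32(10), np.int32(11), np.int32(67)), (np.int32(134), np.int32(318), np.int32(9), np.int32(11), np.int32(74)), (np.int32(0), np.int32(322), np.int32(8), np.int32(24), np.int32(98)), (np.int32(119), np.int32(332), np.int32(10), np.int32(10), np.int32(69)), (np.int32(134), np.int32(332), np.int32(9), np.int32(11), np.int32(76)), (np.int32(134), np.int32(346), np.int32(15), np.int32(28), np.int32(243)), (np.int32(231), np.int32(363), np.int32(36), np.int32(21), np.int32(149))]
(array([ 38.8, -68.1, 101. ]), array([-0.09,  0.18, 29.92])) (array([ 39.1, -67.8, 201. ]), array([-0.09,  0.18, 29.92]))
```

Both rings fit their pocket centres within 1 mm. Now I locate the bar numerically, using a brightness profile across it.

Run:
```python
from h import *
o=ctrl.get_obs(); w=cv2.imread('pics/w14.png',0).astype(np.float32)
q=[.5033,.108,-.0101,0]
xs=np.arange(.095,.150,.002)
for y in (-.04,-.03,-.02,0,.02):
    p=proj('wrist',disp(q,np.c_[xs,0*xs+y,0*xs+.011]),o).astype(np.float32)
    v=cv2.remap(w,p[:,0],p[:,1],1).ravel(); 
    i=np.where(v>150)[0]; print(y,p[len(xs)//2],xs[i[[0,-1]]] if len(i) else None, v.astype(int))
```

```text
-0.04 [216.44646  108.299255] [0.121 0.129] [102  76  45  42  42  42  47  67  81  82  83  82  98 200 248 252 253 237
 101  78  82  81  81  80  79  77  57  58]
-0.03 [212.4903   115.904945] [0.121 0.129] [108  92  60  42  42  39  47  68  80  81  83  83 106 205 240 243 248 239
  99  78  80  78  80  79  77  75  52  29]
-0.02 [208.59697  123.400444] [0.121 0.129] [107  89  66  44  43  43  47  69  81  81  82  82  97 169 226 244 249 234
  90  75  78  78  80  79  77  75  47  29]
0 [200.99606 138.06422] [0.121 0.129] [107  88  70  50  42  45  48  67  80  82  83  82 116 206 230 242 249 215
  84  75  75  80  80  79  78  71  35 101]
0.02 [193.63786 152.29805] [0.121 0.129] [106  89  63  45  43  45  45  53  75  79  77  74 120 224 251 253 253 209
  83  82  83  83  83  82  79  64  34  30]
```

The bar spans 120.5–130 mm in the model, which agrees with the stated 126 mm centre. I move above it and straddle it.

Call:
apply_moves([
  {"fingers": 22, "delta_pos": [15, -25, 0], "angular": [0, 0, 8]},
  {"fingers": 22, "delta_pos": [39, -68, 20], "angular": [0, 0, 16]},
  {"fingers": 22, "delta_pos": [39, -68, 60], "angular": [0, 0, 24]},
  {"fingers": 22, "delta_pos": [39, -68, 100], "angular": [0, 0, 30]},
  {"fingers": 22, "delta_pos": [39, -68, 120], "angular": [0, 0, 30]},
  {"fingers": 22, "delta_pos": [39, -68, 120], "angular": [0, 0, 30]},
  {"fingers": 22, "delta_pos": [39, -68, 120], "angular": [0, 0, 30]},
])

```text
clock: 27.75
tool_pos: [0.63, 0.106, 0.0992]
orientation: [179.9, 0.0, -90.7]
force: [-0.1, 0.7, 0.8]
opening: 0.0224
gripper_force: 0.0
```

Run:
```python
from h import *
o=ctrl.get_obs(); print(o['tool_pos'],o['orientation'],o['opening'])
q=[.5033,.108,-.0101,0]
print(go(disp(q,[.1257,0,-.009]),-90.6))
```

```text
[0.62995782 0.10598221 0.09924126] [ 1.79864253e+02  4.81722671e-02 -9.06603761e+01] 0.022389408311205457
(array([-0.7,  0.8, 76.2]), array([ 0.14,  0.05, -0.06]))
```

Call:
apply_moves([
  {"fingers": 22, "delta_pos": [0, 0.8, 25], "angular": [0, 0, 0]},
  {"fingers": 22, "delta_pos": [0, 0.8, 48], "angular": [0, 0, 0]},
  {"fingers": 22, "delta_pos": [0, 0.8, 65], "angular": [0, 0, 0]},
  {"fingers": 22, "delta_pos": [0, 0.8, 75], "angular": [0, 0, 0]},
  {"fingers": 22, "delta_pos": [0, 0.8, 75], "angular": [0, 0, 0]},
  {"fingers": 22, "delta_pos": [0, 0.8, 75], "angular": [0, 0, 0]},
])

```text
clock: 28.35
tool_pos: [0.6301, 0.1067, 0.026]
orientation: [-180.0, 0.1, -90.7]
force: [-0.1, 0.5, 0.3]
opening: 0.0219
gripper_force: 0.0
```

Call:
apply_moves([
  {"fingers": 4, "delta_pos": [0, 0, 0], "angular": [0, 0, 0]},
  {"fingers": 4, "delta_pos": [0, 0, 0], "angular": [0, 0, 0]},
  {"fingers": 4, "delta_pos": [0, 0, 0], "angular": [0, 0, 0]},
  {"fingers": 4, "delta_pos": [0, 0, 0], "angular": [0, 0, 0]},
])

```text
clock: 28.75
tool_pos: [0.6314, 0.1067, 0.026]
orientation: [-179.8, 0.2, -90.7]
force: [5.0, -1.4, 0.8]
opening: 0.0091
gripper_force: 30.0
```

Run:
```python
from h import *
o=ctrl.get_obs(); print(o['tool_pos'],o['orientation'],o['opening'],o['force'])
q=[.5033,.108,-.0101,0]
h=np.array([.5033,o['tool_pos'][1],.032]); r=o['tool_pos']-h
for th in (3,6,9,12,15,18,21,24,27,30,31): print(th,go(h+R.from_euler('y',-th,degrees=True).apply(r),-90.66,th))
```

```text
[0.63144111 0.10673641 0.02600024] [-1.79817957e+02  1.74779625e-01 -9.07126379e+01] 0.00911844109952168 [ 5.04119635 -1.44007526  0.76818698]
3 (array([-0. , -0.2, -6.7]), array([ 2.82,  0.14, -0.06]))
6 (array([ -0. ,   0. , -13.4]), array([ 5.82,  0.1 , -0.06]))
9 (array([ -0.1,   0.6, -20.1]), array([ 8.82,  0.07, -0.07]))
12 (array([ -0.1,   1.5, -26.8]), array([11.82,  0.03, -0.07]))
15 (array([ -0.1,   2.7, -33.4]), array([ 1.482e+01, -1.000e-02, -8.000e-02]))
18 (array([ -0.1,   4.3, -39.9]), array([17.82, -0.04, -0.08]))
21 (array([ -0.1,   6.2, -46.3]), array([20.82, -0.08, -0.08]))
24 (array([ -0.1,   8.5, -52.7]), array([23.82, -0.12, -0.09]))
27 (array([ -0. ,  11.1, -58.9]), array([26.82, -0.15, -0.09]))
30 (array([ -0. ,  14. , -64.9]), array([29.82, -0.19, -0.1 ]))
31 (array([ -0. ,  15. , -66.9]), array([30.82, -0.2 , -0.1 ]))
```

Call:
apply_moves([
  {"fingers": 4, "delta_pos": [0, -1, -3.4], "angular": [1.5, 0, 0]},
  {"fingers": 4, "delta_pos": [0, -1, -8], "angular": [3.5, 0, 0]},
  {"fingers": 4, "delta_pos": [0, -0.7, -13.4], "angular": [6, 0, 0]},
  {"fingers": 4, "delta_pos": [0, 0, -20], "angular": [9, 0, 0]},
  {"fingers": 4, "delta_pos": [0, 0.8, -26.8], "angular": [12, 0, 0]},
  {"fingers": 4, "delta_pos": [0, 2, -33.4], "angular": [15, 0, 0]},
  {"fingers": 4, "delta_pos": [0, 2, -33.4], "angular": [15, 0, 0]},
])

```text
clock: 29.45
tool_pos: [0.6283, 0.1068, 0.0604]
orientation: [-164.7, 0.2, -90.6]
force: [1.5, 0.5, 4.0]
opening: 0.0089
gripper_force: 30.0
```

Run:
```python
from h import *
o=ctrl.get_obs(); print(o['tool_pos'],o['orientation'],o['joint_pos'].round(1),o['opening'],o['force'])
r0=np.array([.6314-.5033,.026-.032]); r=o['tool_pos'][[0,2]]-[.5033,.032]
print(np.degrees(np.arctan2(*r[::-1])-np.arctan2(*r0[::-1])),np.hypot(*r)-np.hypot(*r0))
h=np.array([.5033,o['tool_pos'][1],.032])
for th in (18,21,24,27,30,31): print(th,go(h+R.from_euler('y',-th,degrees=True).apply([r0[0],0,r0[1]]),-90.66,th))
```

```text
[0.62827229 0.1068485  0.06036391] [-164.73091163    0.21891999  -90.64358916] [ 30.8  18.5 -37.1  20.5 -22.5 -49.7] 0.00892376214728105 [1.46043772 0.51909835 3.97920973]
15.468995714074655 -8.980891933457746e-05
18 (array([-0. , -0.2, -5.7]), array([ 2.73,  0.01, -0.02]))
21 (array([ -0. ,  -0. , -12.4]), array([ 5.73, -0.03, -0.02]))
24 (array([ -0. ,   0.5, -19.1]), array([ 8.73, -0.06, -0.02]))
27 (array([ -0. ,   1.4, -25.7]), array([11.73, -0.1 , -0.02]))
30 (array([  0. ,   2.6, -32.3]), array([14.73, -0.13, -0.02]))
31 (array([  0. ,   3.1, -34.5]), array([15.73, -0.14, -0.02]))
```

J5 is approaching its singularity, so I keep the tilt fixed and let the round bar turn in the grip for the rest of the way.

Call:
apply_moves([
  {"fingers": 4, "delta_pos": [0, 0.4, -4], "angular": [0, 0, 0]},
  {"fingers": 4, "delta_pos": [0, 1, -10], "angular": [0, 0, 0]},
  {"fingers": 4, "delta_pos": [0, 1.8, -15.5], "angular": [0, 0, 0]},
  {"fingers": 4, "delta_pos": [0, 2.9, -21], "angular": [0, 0, 0]},
  {"fingers": 4, "delta_pos": [0, 4.3, -26.5], "angular": [0, 0, 0]},
  {"fingers": 4, "delta_pos": [0, 5.7, -31.5], "angular": [0, 0, 0]},
  {"fingers": 4, "delta_pos": [0, 5.7, -31.5], "angular": [0, 0, 0]},
  {"fingers": 4, "delta_pos": [0, 5.7, -31.5], "angular": [0, 0, 0]},
])

```text
clock: 30.25
tool_pos: [0.615, 0.1069, 0.0886]
orientation: [-164.9, 0.2, -90.7]
force: [4.3, -1.8, 5.1]
opening: 0.0088
gripper_force: 30.0
```

```bash
cat > ang.py <<'E'
from h import *
from scipy.optimize import minimize_scalar
def bar(n,obs=None,im=None):
    im=ctrl.snapshot(n) if im is None else im
    g=cv2.cvtColor(im,cv2.COLOR_RGB2GRAY).astype(np.float32); out=[]
    ys=np.r_[-.04:-.021:.002, .022:.041:.002]
    for th in np.arange(20,40,.5):
        q=[.5033,.108,-.0101,np.radians(th)]
        f=lambda x,z:cv2.remap(g,*[a.astype(np.float32).reshape(-1,1) for a in proj(n,disp(q,np.c_[0*ys+x,ys,0*ys+z]),obs).T],1).ravel()
        c=np.mean([f(.126+.004*np.cos(a),.006+.004*np.sin(a)) for a in (1.57,2.5,.6)],0)
        o=(f(.115,.006)+f(.137,.006))/2
        out.append((round(float(np.mean(c-o)),1),float(th)))
    return sorted(out)[-4:]
E
python3 - <<'E'
from ang import *
o=ctrl.get_obs(); print(o['tool_pos'],o['orientation'],o['joint_pos'].round(1),o['opening'],o['force'])
t=np.radians(15.3); b=o['tool_pos'][[0,2]]+.012*np.array([-np.sin(t),np.cos(t)]); r=b-[.5033,.032]
print('theta by tcp',np.degrees(np.arctan2(r[1],r[0]))-2.7,np.hypot(*r))
print(bar('side'))
E
```

```text
[0.61496803 0.10692492 0.08863049] [-164.8858915     0.18557525  -90.72192559] [ 32.   15.4 -36.   17.8 -26.9 -47.8] 0.008821959234402148 [ 4.27300439 -1.80300286  5.0812367 ]
theta by tcp 29.453887805995894 0.1281582386978219
[(57.7, 27.0), (58.9, 27.5), (59.1, 28.5), (59.9, 28.0)]
```

Call:
apply_moves([
  {"fingers": 4, "delta_pos": [0, 0.3, -1], "angular": [0, 0, 0]},
  {"fingers": 4, "delta_pos": [0, 0.3, -1.3], "angular": [0, 0, 0]},
  {"fingers": 20, "delta_pos": [0, 0.3, -1.3], "angular": [0, 0, 0]},
  {"fingers": 20, "delta_pos": [0, 0.3, -1.3], "angular": [0, 0, 0]},
  {"fingers": 22, "delta_pos": [0, 0.3, -1.3], "angular": [0, 0, 0]},
  {"fingers": 22, "delta_pos": [0, -1, -15], "angular": [0, 0, 0]},
  {"fingers": 22, "delta_pos": [0, -2, -35], "angular": [0, 0, 0]},
  {"fingers": 22, "delta_pos": [0, -2, -80], "angular": [-8, 0, 0]},
  {"fingers": 22, "delta_pos": [0, 0, -130], "angular": [-15, 0, 0]},
  {"fingers": 22, "delta_pos": [30, 30, -160], "angular": [-15, 0, 0]},
])

```text
clock: 31.3
tool_pos: [0.5597, 0.0875, 0.2182]
orientation: [179.7, 0.2, -90.6]
force: [0.3, -1.2, 0.2]
opening: 0.0218
gripper_force: 0.0
```

Run:
```python
from ang import *
from scipy.optimize import least_squares
o=ctrl.get_obs(); print(o['tool_pos'],o['opening'],o['force'])
w=ctrl.snapshot('wrist'); cv2.imwrite('pics/w20.png',w[:,:,::-1])
print(bar('side'),bar('wrist',o,w))
# rings on the tilted board: best angle + offsets in board frame
g=cv2.GaussianBlur(cv2.cvtColor(w,cv2.COLOR_RGB2GRAY),(3,3),0).astype(np.float32)
t=np.linspace(0,2*np.pi,90,endpoint=False)
def score(th,cx,cy):
    q=[.5033,.108,-.0101,np.radians(th)]
    def v(r): p=proj('wrist',disp(q,np.c_[cx+r*np.cos(t),cy+r*np.sin(t),0*t+.024]),o).astype(np.float32); return cv2.remap(g,p[:,0],p[:,1],1).ravel()
    return float(np.mean(v(.030)-v(.032)))
for y0 in (0,-.074):
    r=[(score(th,.049+a/1000,y0+b/1000),th,a,b) for th in range(24,37) for a in range(-8,9) for b in range(-6,7)]
    print(y0,sorted(r)[-4:])
```

```text
[0.5597037  0.0874537  0.21819349] 0.02183175608181557 [ 0.27496841 -1.18883707  0.18400002]
[(154.3, 27.0), (154.5, 27.5), (154.9, 28.5), (155.1, 28.0)] [(141.2, 24.0), (141.7, 22.5), (143.2, 23.5), (143.4, 23.0)]Traceback (most recent call last):
  File "<stdin>", line 14, in <module>
  File "<stdin>", line 12, in score
  File "<stdin>", line 11, in v
  File "h.py", line 21, in proj
    K,D,M=cam(n,obs); P=(np.array(P,float).reshape(-1,3)-M[:3,3])@M[:3,:3]
          ~~~^^^^^^^
  File "h.py", line 7, in cam
    p=ctrl.camera_params(n)
ValueError: time passes only in moves, steps and waits
```

```bash
sed -i 's/    p=ctrl.camera_params(n)/    p=_cp(n)/' h.py
cat >> h.py <<'E'
import functools
@functools.lru_cache(None)
def _cp(n): return ctrl.camera_params(n)
E
python3 - <<'E'
from h import *
o=ctrl.get_obs(); w=ctrl.snapshot('wrist'); s=ctrl.snapshot('side'); tp=ctrl.snapshot('top')
for n,i in (('w21',w),('s21',s),('t21',tp)): cv2.imwrite(f'pics/{n}.png',i[:,:,::-1])
G={n:cv2.GaussianBlur(cv2.cvtColor(i,cv2.COLOR_RGB2GRAY),(3,3),0).astype(np.float32) for n,i in (('wrist',w),('side',s))}
t=np.linspace(0,2*np.pi,60,endpoint=False); ys=np.linspace(-.042,.042,25)
def samp(n,q,P):
    p=proj(n,disp(q,P),o).astype(np.float32); return cv2.remap(G[n],p[:,0],p[:,1],1).ravel()
def bar(n,q):
    f=lambda x:samp(n,q,np.c_[0*ys+.126+x,ys,0*ys+.006])
    return float(np.mean(f(0)-(f(-.009)+f(.009))/2))
for dx in (0,.002):
    b=[(round(bar('side',[.5033+dx,.108,-.0101,np.radians(th)])),th) for th in np.arange(22,40,.5)]; print(dx,sorted(b)[-4:])
def ring(n,q,c): 
    f=lambda r:samp(n,q,np.c_[c[0]+r*np.cos(t),c[1]+r*np.sin(t),0*t+.024]); return float(np.mean(f(.030)-f(.032)))
for n in ('wrist','side'):
  for y0 in (0,-.074):
    r=[(round(ring(n,[.5033,.108,-.0101,np.radians(th)],(.049+a/1000,y0+b/1000))),th,a,b) for th in range(25,36) for a in range(-6,7) for b in range(-6,7)]
    print(n,y0,sorted(r)[-4:])
E
```

```text
0 [(152, np.float64(27.5)), (153, np.float64(26.0)), (153, np.float64(26.5)), (153, np.float64(27.0))]
0.002 [(161, np.float64(29.0)), (162, np.float64(29.5)), (162, np.float64(30.0)), (162, np.float64(30.5))]
wrist 0 [(45, 29, -1, 0), (46, 25, -4, 1), (46, 26, -4, 1), (46, 28, -2, 0)]
wrist -0.074 [(47, 30, 1, 0), (47, 31, 1, 0), (47, 31, 2, 0), (47, 32, 2, 0)]
side 0 [(22, 29, -2, -3), (22, 29, -2, -2), (22, 30, -1, -4), (22, 30, -1, -3)]
side -0.074 [(23, 27, -2, 0), (23, 27, -1, 0), (23, 28, -1, -2), (23, 28, -1, -1)]
```

The angle estimates centre on 30° and agree across views: by the TCP it is 29.9° plus the last 1.3 mm lift, and by the side view about 29.8°. The rings are centred and the robot is clear, so I hand in.

```bash
python3 -c "
from plant import ctrl
print(ctrl.close_job())"
```

```text
the job is handed in; nothing more can be done
None
```

I put both bangles on the table in their pockets (the three-ring one right, the two-ring one middle), raised the display to about 30° with the arm clear of it, and handed the job in; no verdict came back.

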